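# Put the domino game away

## Task

Put the game away: lay every loose domino inside the wooden domino box and, when all are in, swing its lid fully shut. Then flip the latch's wire bail over so that it drops behind the keeper hook on the lid, and press the latch lever over past center until it lies flat on the latch block. Also clear the tally bar by sweeping all its upright flip levers down so that they lie over, away from the robot, and leave the saucer, the cup and the aluminium dish where they are.

Things in the scene. Friction and masses are not known exactly. Their poses are not given: they have to be found in the camera images.
- domino1: one ivory domino, 48 x 24 x 10 mm (x, y, z), 22 g, with black pips on its top; origin at the centre of its underside, x along its length, z out of the pip face. Lies flat on the table at the start. None when this domino is absent from this start
- domino2: one ivory domino, 48 x 24 x 10 mm (x, y, z), 22 g, with black pips on its top; origin at the centre of its underside, x along its length, z out of the pip face. Lies flat on the table at the start. None when this domino is absent from this start
- domino3: one ivory domino, 48 x 24 x 10 mm (x, y, z), 22 g, with black pips on its top; origin at the centre of its underside, x along its length, z out of the pip face. Lies flat on the table at the start. None when this domino is absent from this start
- domino4: one ivory domino, 48 x 24 x 10 mm (x, y, z), 22 g, with black pips on its top; origin at the centre of its underside, x along its length, z out of the pip face. Lies flat on the table at the start. None when this domino is absent from this start
- domino5: one ivory domino, 48 x 24 x 10 mm (x, y, z), 22 g, with black pips on its top; origin at the centre of its underside, x along its length, z out of the pip face. Lies flat on the table at the start. None when this domino is absent from this start
- domino_box: dark brown wooden box, fixed to the table: outside 130 (x) x 200 (y) x 50 mm high, walls and floor 7 mm. Origin at the centre of its underside, z up, -x is its front, towards the robot. A solid latch block 70 x 80 mm, 42 mm high stands against the middle of the front (x -135 to -65, y -40 to 40 mm). The lid hinges along the rear rim: hinge line at x = 65, z = 50 mm
- lever_pin (a point): the latch lever's own pin (along the box's y), on top of the latch block at x = -85, y = 0, z = 61.5 mm of the box. The whole latch works in the box's plane y = 0
- lid (a joint): angle of the box's lid: 0 shut, 1.6 to 1.85 at the start (standing up, leaning a little back), 1.95 at its stop. A panel 130 x 200 x 8 mm, 180 g; the stiff hinge keeps it where it is put (some 1 to 3 N at the free edge moves it). Shut, its top is 58 mm above the table
- lid_edge (a point): middle of the lid's free edge, half way through its thickness, 130 mm from the hinge line. The points on the lid share its axes: when shut, those of the box
- keeper (a point): where the bail's crossbar sits when latched: 3.5 mm above the lid's top and 3.5 mm behind (+x of) the upright of the keeper, a steel hook 22 mm wide and 13 mm high standing on the lid 20 mm behind its free edge, with a lip at its top that points 5 mm to +x. Its axes are the lid's, when shut those of the box
- latch_lever (a joint): angle of the latch lever. At 0 its tip is 60 degrees above the box's +x; it grows as the tip swings up, over and down to -x: 0.52 is straight up, 2.09 level (dead centre with the bail hooked), 2.34 its stop, flat over the latch block. Starts at 0.1 to 0.4; friction keeps it where it is left (about 1 N at the tip); more force is needed near dead centre when the bail is hooked
- lever_tip (a point): end of the latch lever, a steel tab 42 mm long from its pin, 18 mm wide, 28 mm wide at the tip, 5 to 6 mm thick
- bail_bar (a point): middle of the bail's crossbar, a steel bar 7 mm thick, 46 mm long along the box's y. It swings at 57 mm about the bail pin on two wires at y = -19.5 and 19.5 mm that fingers do not feel. At the start it leans back to -x against a stop, 120 to 140 degrees from +x; pushed to +x over the top, past the standing lever, it falls by its own weight (30 g)
- bail_pin (a point): the pin on the lever, 12 mm from the lever's own pin, about which the bail swings freely. Once flipped over, the crossbar comes to lie on the shut lid 10 to 15 mm behind the keeper and is drawn onto the keeper as the lever is pressed over
- tally: wooden tally bar, fixed: 250 (x) x 60 (y) x 26 mm high, origin at the centre of its underside; +x along the bar, away from the robot. Five white flip levers stand in a row along its middle, their hinges along y at x = -90, -45, 0, 45, 90 mm and z = 28 mm
- flip1 (a joint): angle of flip lever 1 of 5 (1 nearest the robot) on the tally bar: 0 upright, leaning 9 degrees to -x (scored, as at the start), 1.25 lying over to +x, 63 degrees from upright (cleared). 30 mm long, 18 mm wide, round 8 mm head: its top is 58 mm above the table upright, 44 mm lying over. Friction keeps it; a fingertip dragged to +x 49 mm above the table tips each to about 1.0 and passes over it
- flip2 (a joint): angle of flip lever 2 of 5 (1 nearest the robot) on the tally bar: 0 upright, leaning 9 degrees to -x (scored, as at the start), 1.25 lying over to +x, 63 degrees from upright (cleared). 30 mm long, 18 mm wide, round 8 mm head: its top is 58 mm above the table upright, 44 mm lying over. Friction keeps it; a fingertip dragged to +x 49 mm above the table tips each to about 1.0 and passes over it
- flip3 (a joint): angle of flip lever 3 of 5 (1 nearest the robot) on the tally bar: 0 upright, leaning 9 degrees to -x (scored, as at the start), 1.25 lying over to +x, 63 degrees from upright (cleared). 30 mm long, 18 mm wide, round 8 mm head: its top is 58 mm above the table upright, 44 mm lying over. Friction keeps it; a fingertip dragged to +x 49 mm above the table tips each to about 1.0 and passes over it
- flip4 (a joint): angle of flip lever 4 of 5 (1 nearest the robot) on the tally bar: 0 upright, leaning 9 degrees to -x (scored, as at the start), 1.25 lying over to +x, 63 degrees from upright (cleared). 30 mm long, 18 mm wide, round 8 mm head: its top is 58 mm above the table upright, 44 mm lying over. Friction keeps it; a fingertip dragged to +x 49 mm above the table tips each to about 1.0 and passes over it
- flip5 (a joint): angle of flip lever 5 of 5 (1 nearest the robot) on the tally bar: 0 upright, leaning 9 degrees to -x (scored, as at the start), 1.25 lying over to +x, 63 degrees from upright (cleared). 30 mm long, 18 mm wide, round 8 mm head: its top is 58 mm above the table upright, 44 mm lying over. Friction keeps it; a fingertip dragged to +x 49 mm above the table tips each to about 1.0 and passes over it
- dish: bystander: aluminium dish, 90 mm across, 22 mm high, among the dominoes; origin under its centre
- saucer: bystander: white ceramic espresso saucer, 110 mm across, 13 mm high; origin under its centre
- cup: bystander: white espresso cup, 64 mm across, 55 mm high; origin under its centre

How it is judged (in metres and radians):
On the way, in this order (a step that is already met when the one before it is completed fails the run):
1. every domino lies inside the box (x of domino1 in the frame of domino_box between -0.062 and 0.062 m and y of domino1 in the frame of domino_box between -0.097 and 0.097 m and z of domino1 in the frame of domino_box between 0 and 0.048 m and x of domino2 in the frame of domino_box between -0.062 and 0.062 m and y of domino2 in the frame of domino_box between -0.097 and 0.097 m and z of domino2 in the frame of domino_box between 0 and 0.048 m and x of domino3 in the frame of domino_box between -0.062 and 0.062 m and y of domino3 in the frame of domino_box between -0.097 and 0.097 m and z of domino3 in the frame of domino_box between 0 and 0.048 m and x of domino4 in the frame of domino_box between -0.062 and 0.062 m and y of domino4 in the frame of domino_box between -0.097 and 0.097 m and z of domino4 in the frame of domino_box between 0 and 0.048 m and x of domino5 in the frame of domino_box between -0.062 and 0.062 m and y of domino5 in the frame of domino_box between -0.097 and 0.097 m and z of domino5 in the frame of domino_box between 0 and 0.048 m), for 0.2 s.
2. the lid is shut (all of step 1 and value of joint lid below 0.05 rad), for 0.2 s.
3. the bail's crossbar has dropped behind the keeper, the lever still up (value of joint lid below 0.05 rad and x of bail_bar in the frame of keeper between -0.004 and 0.025 m and z of bail_bar in the frame of keeper between -0.006 and 0.006 m and value of joint latch_lever below 1.2 rad), for 0.2 s.
4. the lever is pressed down past center with the bail on the keeper (value of joint lid below 0.05 rad and x of bail_bar in the frame of keeper between -0.004 and 0.005 m and z of bail_bar in the frame of keeper between -0.006 and 0.006 m and value of joint latch_lever above 2.2 rad), for 0.2 s.
At the end, for the whole second after the job is handed in: every domino present is inside the box, the lid is shut (within 0.05 rad), the bail's crossbar sits behind the keeper (within 5 mm), the lever is pressed past center (latch_lever above 2.2) and all five flip levers lie over away from the robot (above 0.75) (all of step 1 and all of step 4 and value of joint each of flip1, flip2, flip3, flip4, flip5 above 0.75 rad); the robot touches nothing.
It fails at once if the dish is pushed more than 4 cm (distance of dish from where it was at the start of the episode above 0.04 m).
It fails at once if the saucer is pushed more than 4 cm (distance of saucer from where it was at the start of the episode above 0.04 m).
It fails at once if the cup is pushed more than 4 cm (distance of cup from where it was at the start of the episode above 0.04 m).
Of domino1, domino2, domino3, domino4, domino5 only 3 to 5 are there at a start; the rules pass over those that are not, and their reading is None.
At some moment in a run one of domino1, domino2, domino3, domino4, domino5 may be knocked a few centimetres aside while the robot is not near it.
Once in a run the grip may slacken for a moment while it holds something.
It also fails if it takes over 210 s, if anything falls off the work surface, if the arm or the gripper's body presses on something with over 40 N, if the wrist force passes 120 N, or if a joint passes its speed limit or range.

## Robot

A 6-joint arm with a two-finger parallel gripper is mounted at the origin on the work surface. World frame = base frame: x ahead of the robot, y to its left, z up, the work surface at z = 0. Lengths are in mm, angles in rad, forces in N, time in s.
With the tool pointing down it reaches from about 325 to 850 mm from the base axis. Payload 4.4 kg.
Tool frame: the origin (TCP) lies at the centre of the arm's flange, where the gripper is bolted on; the fingertips stand 199 mm ahead of it and the grasp point (between the pads) lies 180 mm ahead of it (env.grip_depth is the distance from the TCP to the grasp point, in mm); z points along the fingers, x is the direction in which the jaws open and shut, and the axes are right-handed (so a half turn about z gives the same grasp; the last joint's range is limited). The gripper opens to 94 mm and grips with 3 to 60 N. Pads are 16 mm wide; open, the fingers measure 119 mm over their backs; the gripper's body (75 mm by 177 mm) begins 78 mm behind the grasp point.
Start: joints at [1.153, 0.207, 1.542, -0, 1.393, -0.15], TCP at [152.161, 554.505, 404.647] pointing down, gripper open.
Joint ranges: [-2.73, 2.73], [-0.86, 2.22], [0.23, 2.46], [-1.11, 4.25], [0.08, 2.63], [-2.82, 2.82]. Speed limits (rad/s): [2.79, 2.79, 3.14, 3.14, 3.14, 3.14].

## Interface

Orientations are given as a unit quaternion [w, x, y, z].
In Python, from workcell import readout, cams, job_done, env gives the robot as it stands.
- The arm moves only by the tool carry_out, never from a script. Its argument "rows" is a list of rows, each a list of 5 numbers: the finger opening in m, from 0 to 0.094, then the shift along the world's x, y, z in m, then the turn about the world's z in degrees. A call has 1 to 12 rows; each row shifts and turns the pose as measured when the row begins; what a row does not reach is not made up. A row lasts 1/12 s, in which the tool goes at most 41.7 mm and 7.16 degrees, less where a joint would pass 70% of its speed; a pose out of reach is approached as far as the arm can. A call is refused whole if a number of a shift passes 0.0417 or a number of a turn 7.16, either way. A call with a gripper value outside its range is refused whole. The fingers move at their own pace and stop on an object; the grip force is fixed at half the most. Time passes only in rows, so rows that do not move let the fingers close. It gives the time, the measured TCP pose, the force and the opening at its end, in the units of the state.
- readout.state(): the state, without advancing time (a new reading comes with each control period).
- cams.capture(name): name is "scene" or "top" or "wrist"; returns a dict with "frame" (480x640x3 uint8, red, green, blue), "depth" (480x640 float32, mm along the optical axis (not along the pixel's ray), 0 where there is no reading), "K" (3x3 intrinsics, pixels), "k1" (the pictures are not rectified: a ray, as slopes to the right and down, at radius r is drawn at 1 + k1 r^2 times it, then the intrinsics apply), "R" (3x3) and "t" (3): a world point X has camera coordinates R X + t. Camera axes: x right, y down, z forward; pixel columns grow to the right and rows downward; lengths in mm; the calibration is good to about 2 mm. A picture is of the moment at which its call begins.
- job_done(): hands the job in, once; it reports no verdict.
The state is a dict: "time": time; "q": joint angles; "qvel": joint speeds; "tau": joint torques, N m; "tool_pos": TCP position; "eef_rot": TCP orientation; "force": force on the tool from outside, world axes, zero at the start; "torque": the same for the moment, N m; "grip_width": finger opening in mm.
Only numpy, scipy, OpenCV 4.12 (cv2) and the standard library are available. Lean on these libraries where they do the work, as an engineer would, in place of code of your own. Each camera call takes 0.05 s, during which the arm holds its last target.

## Working session

There is one attempt and no reset: what is moved stays moved. The work goes in short steps, Python scripts to look and compute and a tool call to move; the robot and the scene stay as the last step left them, time stands still between calls to the robot, and variables do not carry over. Pictures are saved under pics/ and viewed, and the job is handed in when it is done.

Besides the shell and the picture viewer there is one more tool, called after ">>>" as name(argument=value, ...) on one line, values as JSON. carry_out: Moves the arm, as the interface text tells. Its arguments: {"type":"object","properties":{"rows":{"type":"array"}},"required":["rows"]}

```bash
ls -la; mkdir -p pics; cat > h.py <<'E'
import numpy as np, cv2
from workcell import readout, cams, job_done, env
def cap(n,save=None):
    c=cams.capture(n)
    if save: cv2.imwrite('pics/'+save+'.png',c['frame'][:,:,::-1])
    return c
def rays(c,uv):
    uv=np.atleast_2d(np.asarray(uv,float)); K=c['K']
    d=np.c_[(uv[:,0]-K[0,2])/K[0,0],(uv[:,1]-K[1,2])/K[1,1]]
    u=d.copy()
    for _ in range(20):
        r2=(u**2).sum(1,keepdims=True); u=d/(1+c['k1']*r2)
    return np.c_[u,np.ones(len(u))]
def onplane(c,uv,z):
    r=rays(c,uv)@c['R']; C=-c['R'].T@c['t']
    s=(z-C[2])/r[:,2]
    return C+s[:,None]*r
def depthpts(c,uv):
    uv=np.atleast_2d(np.asarray(uv)).astype(int)
    r=rays(c,uv); d=c['depth'][uv[:,1],uv[:,0]]
    return (r*d[:,None]-c['t'])@c['R']
def proj(c,X):
    p=np.atleast_2d(X)@c['R'].T+c['t']; u=p[:,:2]/p[:,2:]
    u=u*(1+c['k1']*(u**2).sum(1,keepdims=True))
    return np.c_[u[:,0]*c['K'][0,0]+c['K'][0,2],u[:,1]*c['K'][1,1]+c['K'][1,2]]
E
python3 - <<'E'
from h import *
for n in ('scene','top','wrist'):
    c=cap(n,n+'0'); print(n,c['k1'],c['K'].tolist(),(-c['R'].T@c['t']).round(1),c['R'].round(3).tolist())
s=readout.state(); print(s); print(env.grip_depth)
E
```

```text
total 12
drwxr-xr-x  3 agent agent 4096 Dec  7 04:00 .
drwxr-xr-x 23 root  root  4096 Dec  7 04:00 ..
drwxr-xr-x  2 agent agent 4096 Dec  7 04:00 pics
scene -0.1193492492309752 [[470.0116221251944, 0.0, 316.7563632518852], [0.0, 470.0116221251944, 242.43412124867757], [0.0, 0.0, 1.0]] [1078.7  416.  1045.6] [[-0.704, 0.71, 0.014], [0.569, 0.576, -0.587], [-0.425, -0.405, -0.809]]
top 0.029741286288767158 [[575.2790971208291, 0.0, 321.2248775742806], [0.0, 575.2790971208291, 241.5099389229639], [0.0, 0.0, 1.0]] [ 344.2  -25.9 1332. ] [[0.014, -1.0, 0.004], [-0.983, -0.015, -0.182], [0.182, -0.002, -0.983]]
wrist -0.012098182594953983 [[412.01600218547486, 0.0, 313.1059410109746], [0.0, 412.01600218547486, 237.54680370106576], [0.0, 0.0, 1.0]] [ 76.1 574.8 383.5] [[0.264, 0.964, -0.003], [0.929, -0.254, 0.27], [0.26, -0.074, -0.963]]
{'time': 0.15, 'q': array([ 1.15249531e+00,  2.07241059e-01,  1.54258506e+00, -1.87378960e-06,
        1.39347773e+00, -1.50478133e-01]), 'qvel': array([-1.38360079e-03, -2.83832010e-03, -5.19055486e-03, -1.53569439e-04,
        1.11366408e-05, -7.10487726e-04]), 'tau': array([ 3.11212780e-04, -3.71317613e+01, -2.81812459e+01,  6.99858950e-02,
        3.28128214e-02, -1.14475365e-04]), 'tool_pos': array([152.05431389, 554.25714965, 403.76702253]), 'eef_rot': array([ 4.11760589e-04,  7.95182783e-01,  6.06369202e-01, -7.49999483e-04]), 'force': array([ 0.24500527, -0.27303543,  0.76410249]), 'torque': array([-0.02641517,  0.03404727, -0.0408164 ]), 'grip_width': 93.95951551409836}
180.4
```

View pics/scene0.png

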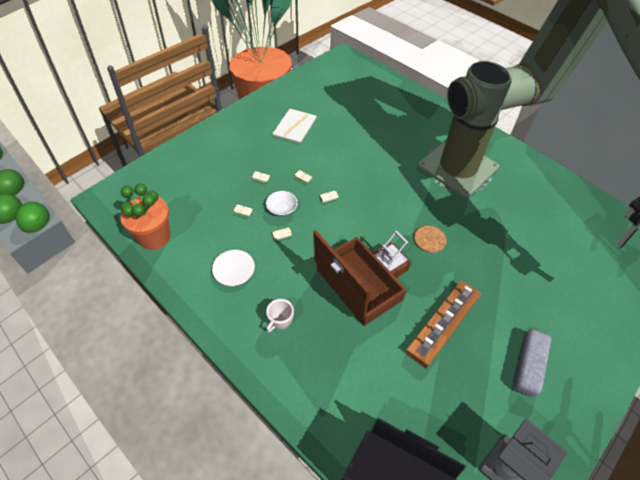

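View pics/top0.png

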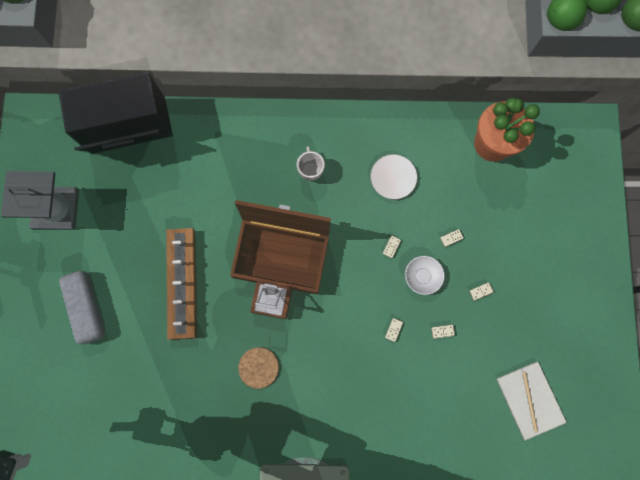

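View pics/wrist0.png

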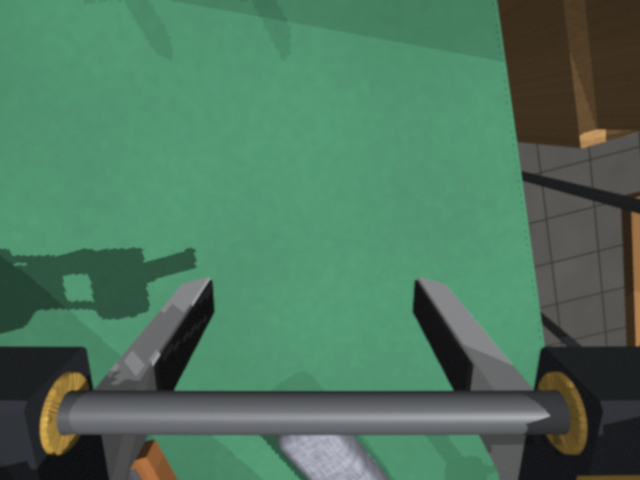

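The top view has five dominoes around the dish at about (424,275). The box is near (280,255) with its lid up, the latch at (270,297), the tally bar at (181,285), the saucer at (394,177) and the cup at (310,165). Next I'll measure their positions.

```bash
cat >> h.py <<'E'
def dominoes(c,z=10,roi=None):
    f=c['frame'].astype(int); R,G,B=f[...,0],f[...,1],f[...,2]
    m=((R>120)&(R>=B+12)&(R>G-5)).astype(np.uint8)
    if roi is not None:
        mm=np.zeros_like(m); x0,y0,x1,y1=roi; mm[y0:y1,x0:x1]=1; m*=mm
    m=cv2.morphologyEx(m,cv2.MORPH_CLOSE,np.ones((5,5),np.uint8))
    out=[]
    for k in cv2.findContours(m,cv2.RETR_EXTERNAL,cv2.CHAIN_APPROX_NONE)[0]:
        if cv2.contourArea(k)<60: continue
        P=onplane(c,k[:,0,:],z)[:,:2].astype(np.float32)
        (cx,cy),(w,h),a=cv2.minAreaRect(P)
        if w<h: w,h,a=h,w,a+90
        a=(a+90)%180-90
        px=k[:,0].mean(0)
        out.append((px.round(0).tolist(),round(cx,1),round(cy,1),round(w,1),round(h,1),round(a,1)))
    return out
E
python3 - <<'E'
from h import *
c=cap('top'); 
for d in dominoes(c,10,(365,215,510,350)): print(d)
c2=cap('scene')
for d in dominoes(c2,10,(215,150,360,250)): print(d)
f=c['frame']
cv2.imwrite('pics/topbox.png',cv2.resize(f[185:355,150:350],None,fx=4,fy=4,interpolation=cv2.INTER_CUBIC)[:600,:800,::-1])
cv2.imwrite('pics/scenebox.png',cv2.resize(c2['frame'][220:370,300:490],None,fx=4,fy=4,interpolation=cv2.INTER_CUBIC)[:600,:800,::-1])
E
```

```text
([443.0, 331.0], 386.5, -306.5, 48.3, 23.6, -81.6)
([394.0, 330.0], 388.4, -195.5, 47.7, 24.6, -23.3)
([481.0, 291.0], 478.5, -397.1, 50.2, 24.6, -66.2)
([391.0, 246.0], 579.7, -192.2, 48.4, 24.7, -24.8)
([451.0, 238.0], 602.7, -332.8, 48.0, 23.5, -65.1)
([282.0, 233.0], 582.0, -192.2, 50.4, 29.1, -27.0)
([242.0, 210.0], 605.3, -333.3, 50.1, 29.4, -62.4)
([329.0, 196.0], 390.0, -196.2, 49.5, 29.6, -23.1)
([260.0, 176.0], 480.8, -397.5, 52.2, 29.5, -65.7)
([303.0, 176.0], 388.7, -308.8, 52.3, 28.0, -82.1)
```

View pics/topbox.png

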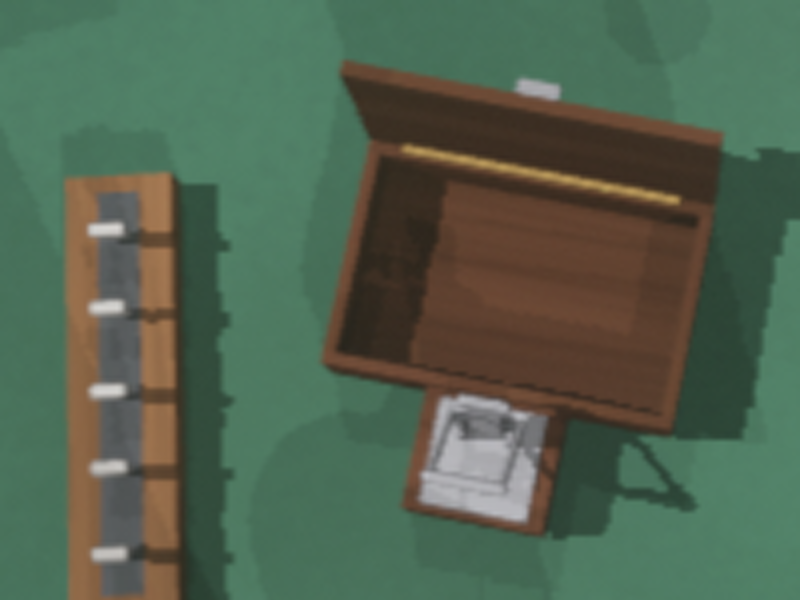

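View pics/scenebox.png

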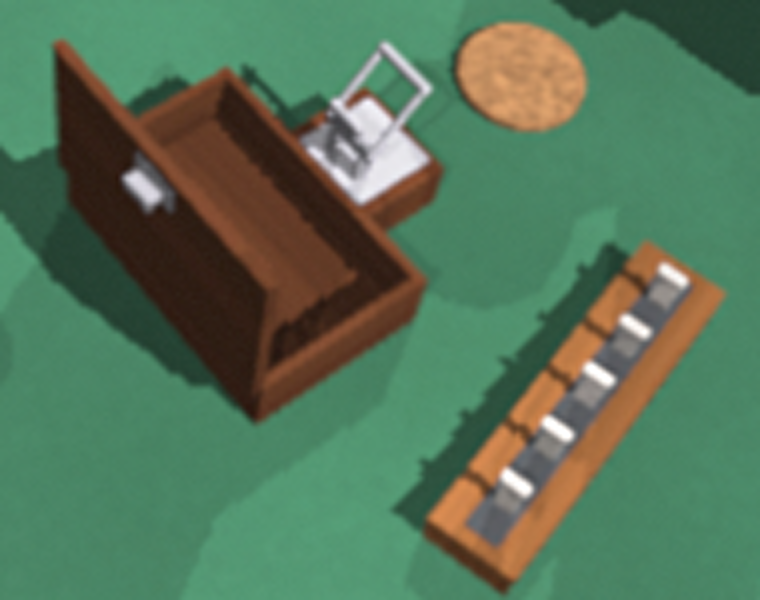

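```bash
python3 - <<'E'
from h import *
c=cap('top')
p=np.array([[325,362],[670,430],[713,205],[375,145]])/4+[150,185]
P=onplane(c,p,50); print(P.round(1)); print('sides',[np.linalg.norm(P[i]-P[(i+1)%4]).round(1) for i in range(4)])
print('center',P.mean(0).round(1)); d=P[0]-P[1]; print('y axis ang', np.degrees(np.arctan2(d[1],d[0]))-90)
b=onplane(c,np.array([[403,508],[543,533]])/4+[150,185],42);print('block front',b.round(1))
f=c['frame'].astype(int); 
# tally bar mask: orange wood
m=((f[...,0]>f[...,1]+15)).astype(np.uint8); mm=np.zeros_like(m); mm[220:350,155:205]=1; m*=mm
k=max(cv2.findContours(cv2.morphologyEx(m,cv2.MORPH_CLOSE,np.ones((15,15))),0,1)[0],key=cv2.contourArea)
r=cv2.minAreaRect(onplane(c,k[:,0],26)[:,:2].astype(np.float32)); print('tally',r)
c2=cap('scene')
q=np.array([[425,525],[505,592],[725,295],[645,240]])/4+[300,220]
Q=onplane(c2,q,26); print('tally scene',Q.round(1),Q.mean(0))
q=np.array([[268,340],[425,283],[230,70]])/4+[300,220]
print('box scene rim',onplane(c2,q,50).round(1))
E
```

```text
[[501.1 172.2  50. ]
 [465.8 -21.4  50. ]
 [593.9 -43.8  50. ]
 [625.8 149.1  50. ]]
sides [np.float64(196.8), np.float64(130.0), np.float64(195.6), np.float64(126.8)]
center [546.7  64.   50. ]
y axis ang -10.331072443234547
block front [[421.  126.6  42. ]
 [408.3  48.3  42. ]]
tally ((486.6461486816406, 290.8086242675781), (250.15383911132812, 61.96971130371094), 4.208276271820068)
tally scene [[617.2 271.5  26. ]
 [616.9 330.4  26. ]
 [360.6 312.   26. ]
 [363.4 251.3  26. ]] [489.54293331 291.30206003  26.        ]
box scene rim [[601.9 132.7  50. ]
 [503.7 175.2  50. ]
 [467.9 -18.2  50. ]]
```

>>> carry_out(rows=[[0,0.03,-0.039,-0.014,0],[0,0.03,-0.039,-0.014,0],[0,0.03,-0.039,-0.014,0],[0,0.03,-0.039,-0.014,0],[0,0.03,-0.039,-0.014,0],[0,0.03,-0.039,-0.014,0],[0,0.03,-0.039,-0.014,0]])

```text
time: 0.93
tool_pos: [323.5, 329.7, 326.2]
eef_rot: [-0.003, 0.79, 0.613, 0.006]
force: [0.6, 0.3, 0.2]
grip_width: 51.0
```

```bash
cat >> h.py <<'E'
def st():
    s=readout.state(); w,x,y,z=s['eef_rot']
    tx=[1-2*(y*y+z*z),2*(x*y+w*z)]
    print('t',round(s['time'],2),'tcp',s['tool_pos'].round(1),'tipz',round(s['tool_pos'][2]-199,1),'jaw',round(float(np.degrees(np.arctan2(tx[1],tx[0]))),1),'F',s['force'].round(1),'w',round(float(s['grip_width']),1),'q',np.asarray(s['q']).round(2),flush=True)
    return s
E
python3 -c "
from h import *
st();cap('wrist','w1')"
```

```text
t 0.93 tcp [323.5 329.7 326.2] tipz 127.2 jaw 75.6 F [0.6 0.3 0.2] w 51.0 q [ 0.6   0.04  1.9   0.01  1.19 -0.72]
```

>>> carry_out(rows=[[0,0.013,-0.016,-0.026,0],[0,0.013,-0.016,-0.026,0],[0,0.013,-0.016,-0.026,0],[0,0,0,0,0],[0,0,0,0,0],[0,0,0,0,0]])

```text
time: 1.48
tool_pos: [370.1, 272.1, 245.5]
eef_rot: [-0.001, 0.795, 0.606, 0.007]
force: [-0.5, -0.1, 0.5]
grip_width: 6.7
```

```bash
python3 -c "
from h import *
st();cap('wrist','w1');cap('scene','s1')"
```

```text
t 1.48 tcp [370.1 272.1 245.5] tipz 46.5 jaw 74.6 F [-0.5 -0.1  0.5] w 6.7 q [ 0.44  0.16  1.96  0.01  1.   -0.86]
```

View pics/w1.png

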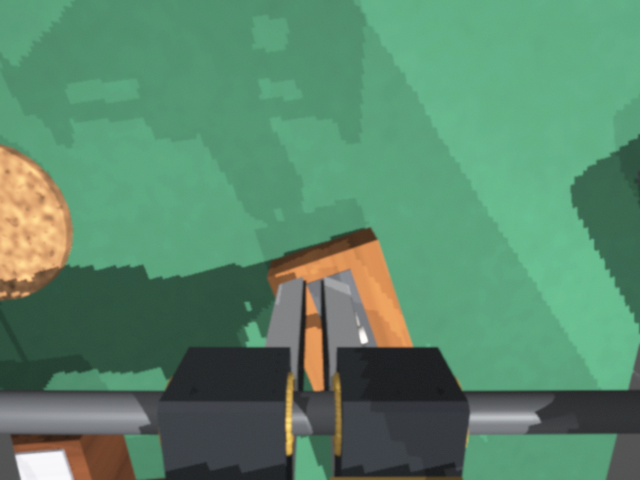

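>>> carry_out(rows=[[0,-0.009,0.01,0.004,0],[0,0,0,0,0],[0,0,0,0,0],[0,0,0,0,0]])

```text
time: 1.92
tool_pos: [361.1, 286.6, 255.2]
eef_rot: [0.0, 0.793, 0.609, 0.013]
force: [0.2, -0.1, 0.4]
grip_width: 0.5
```

```bash
python3 -c "
from h import *
st()"
```

```text
t 1.92 tcp [361.1 286.6 255.2] tipz 56.2 jaw 75.1 F [ 0.2 -0.1  0.4] w 0.5 q [ 0.48  0.15  1.96  0.01  1.01 -0.83]
```

>>> carry_out(rows=[[0,0,-0.004,-0.006,0],[0,0,0,0,0],[0,0,0,0,0]])

```text
time: 2.17
tool_pos: [361.5, 282.8, 249.8]
eef_rot: [0.001, 0.792, 0.61, 0.014]
force: [1.0, -0.7, 0.9]
grip_width: 0.3
```

```bash
cat >> h.py <<'E'
from scipy.spatial.transform import Rotation as Ro
def st():
    s=readout.state(); w,x,y,z=s['eef_rot']; M=Ro.from_quat([x,y,z,w]).as_matrix()
    tip=s['tool_pos']+199*M[:,2]
    jaw=np.degrees(np.arctan2(M[1,0],M[0,0]))
    print('t',round(s['time'],2),'tcp',s['tool_pos'].round(1),'TIP',tip.round(1),'jaw',jaw.round(1),'zax',M[:2,2].round(3),'F',s['force'].round(1),'w',round(float(s['grip_width']),1),'q',np.asarray(s['q']).round(2),flush=True)
    return s
E
python3 -c "
from h import *
st()"
```

```text
t 2.17 tcp [361.5 282.8 249.8] TIP [366.2 286.1  50.9] jaw 75.2 zax [0.023 0.017] F [ 1.  -0.7  0.9] w 0.3 q [ 0.47  0.15  1.97  0.    1.   -0.84]
```

>>> carry_out(rows=[[0,0.012,0.001,-0.002,0],[0,0.014,0.001,0,0],[0,0.014,0.001,0,0],[0,0.014,0.001,0,0],[0,0.014,0.001,0,0],[0,0.014,0.001,0,0]])

```text
time: 2.67
tool_pos: [445.8, 287.1, 243.8]
eef_rot: [-0.002, 0.793, 0.61, 0.009]
force: [-2.8, -0.3, -1.1]
grip_width: 0.2
```

```bash
python3 -c "
from h import *
st();cap('scene','s2')"
```

```text
t 2.67 tcp [445.8 287.1 243.8] TIP [448.2 289.7  44.8] jaw 75.1 zax [0.012 0.013] F [-2.8 -0.3 -1.1] w 0.2 q [ 0.41  0.3   1.79  0.01  1.03 -0.91]
```

>>> carry_out(rows=[[0,0.006,0.001,0.005,0],[0,0.014,0.001,0.001,0],[0,0.014,0.001,0.001,0],[0,0.014,0.001,0.001,0]])

```text
time: 3.05
tool_pos: [497.8, 290.3, 250.9]
eef_rot: [-0.002, 0.793, 0.609, 0.008]
force: [0.4, 0.2, 0.4]
grip_width: 0.6
```

```bash
python3 -c "
from h import *
st();cap('scene','s2')"
```

```text
t 3.05 tcp [497.8 290.3 250.9] TIP [499.8 292.7  52. ] jaw 75.0 zax [0.01  0.012] F [0.4 0.2 0.4] w 0.6 q [ 0.38  0.37  1.67  0.01  1.08 -0.94]
```

View pics/s2.png

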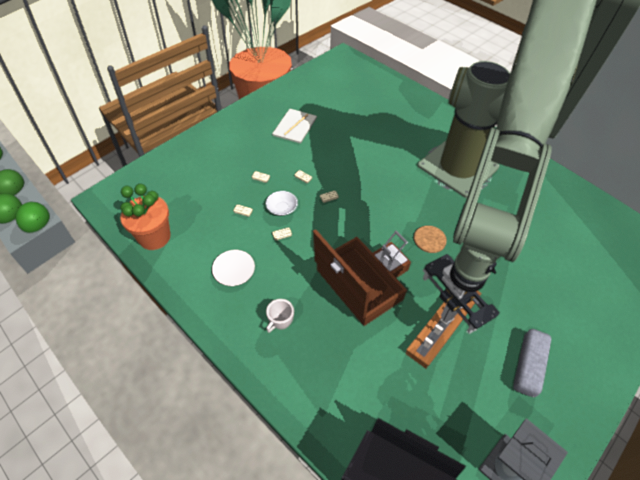

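>>> carry_out(rows=[[0,0.01,0.001,-0.003,0],[0,0.014,0.001,0,0],[0,0.014,0.001,0,0],[0,0.014,0.001,0,0]])

```text
time: 3.43
tool_pos: [552.2, 294.1, 248.5]
eef_rot: [-0.002, 0.793, 0.609, 0.008]
force: [-1.2, -0.6, 0.0]
grip_width: 0.9
```

>>> carry_out(rows=[[0,0.01,0.001,0.001,0],[0,0.014,0.001,0,0],[0,0.014,0.001,0,0],[0,0.014,0.001,0,0]])

```text
time: 3.77
tool_pos: [604.6, 297.8, 248.7]
eef_rot: [-0.003, 0.793, 0.609, 0.005]
force: [-0.0, -0.3, 0.1]
grip_width: 0.7
```

```bash
python3 -c "
from h import *
st()"
```

```text
t 3.77 tcp [604.6 297.8 248.7] TIP [605.7 300.   49.7] jaw 75.0 zax [0.006 0.011] F [-0.  -0.3  0.1] w 0.7 q [ 0.33  0.56  1.4   0.01  1.17 -0.99]
```

>>> carry_out(rows=[[0,0,0,0.02,0],[0,0,0,0.04,0],[0,0,0,0.04,0],[0,0,0,0.04,0],[0,-0.02,-0.02,0.04,0],[0,-0.03,-0.03,0.02,0],[0,-0.03,-0.04,0,0],[0,-0.02,-0.02,0,0],[0,0,0,0,0],[0,0,0,0,0]])

```text
time: 4.6
tool_pos: [509.4, 195.0, 445.5]
eef_rot: [-0.001, 0.793, 0.609, 0.005]
force: [0.3, -0.6, 0.3]
grip_width: 0.5
```

```bash
python3 -c "
from h import *
st();c=cap('top'); c2=cap('scene')
a=cv2.resize(c['frame'][215:355,150:290],None,fx=2.8,fy=4); b=cv2.resize(c2['frame'][265:385,390:500],None,fx=3.6,fy=4.6)
a=cv2.resize(a,(390,560));b=cv2.resize(b,(400,560))
cv2.imwrite('pics/t3.png',np.hstack([a,b])[:,:,::-1]);cap('wrist','w3')"
```

```text
t 4.6 tcp [509.4 195.  445.5] TIP [510.9 196.5 246.6] jaw 75.0 zax [0.007 0.008] F [ 0.3 -0.6  0.3] w 0.5 q [ 0.21  0.11  1.57  0.01  1.46 -1.1 ]
```

View pics/t3.png

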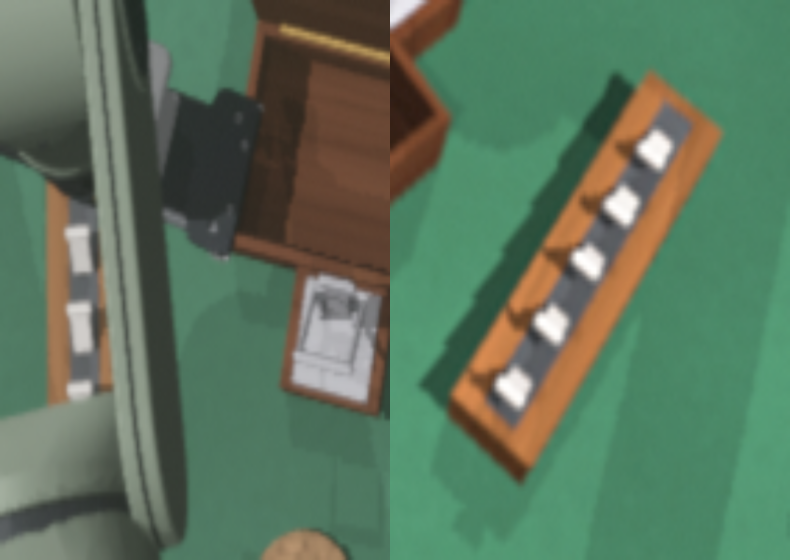

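View pics/w3.png

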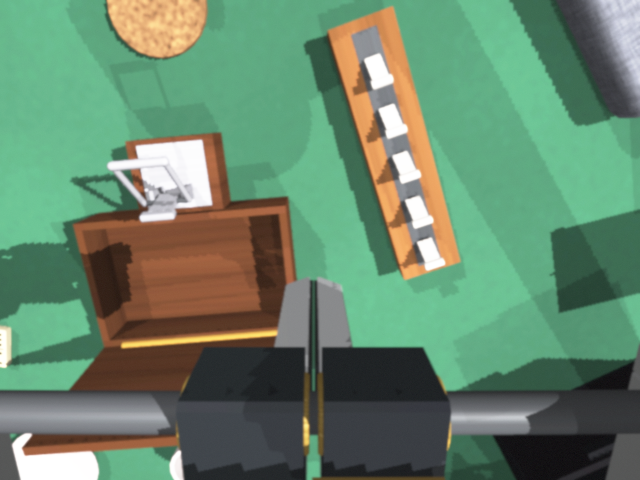

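```bash
python3 -c "
from h import *
c=cap('wrist')
f=c['frame'].astype(int); m=(f.min(2)>170).astype(np.uint8); m[:, :340]=0; m[280:]=0; m[:,:,]=m
n,l,s,ce=cv2.connectedComponentsWithStats(m)
for i in range(1,n):
    if s[i,4]>60:
        v,u=np.where(l==i); P=depthpts(c,np.c_[u,v]); P=P[P[:,2]>30]; 
        if len(P): print(ce[i].round(0),s[i,4],'zmax',np.percentile(P[:,2],[50,90,98]).round(1), 'xfar',np.percentile(P[:,0],[2,98]).round(0))
cv2.imwrite('pics/w3b.png',cv2.resize(c['frame'][120:350,60:310],None,fx=3.2,fy=2.6,interpolation=cv2.INTER_CUBIC)[:,:,::-1])
"
```

```text
[626.  31.] 1940 zmax [44.4 45.6 46.3] xfar [406. 473.]
[378.  71.] 668 zmax [39.2 45.1 46.1] xfar [397. 422.]
[392. 121.] 634 zmax [39.8 45.9 47. ] xfar [441. 467.]
[405. 167.] 578 zmax [41.8 49.2 50. ] xfar [486. 509.]
[418. 212.] 565 zmax [40.7 48.2 49.4] xfar [530. 554.]
[430. 254.] 547 zmax [41.1 48.7 49.5] xfar [575. 598.]
```

View pics/w3b.png

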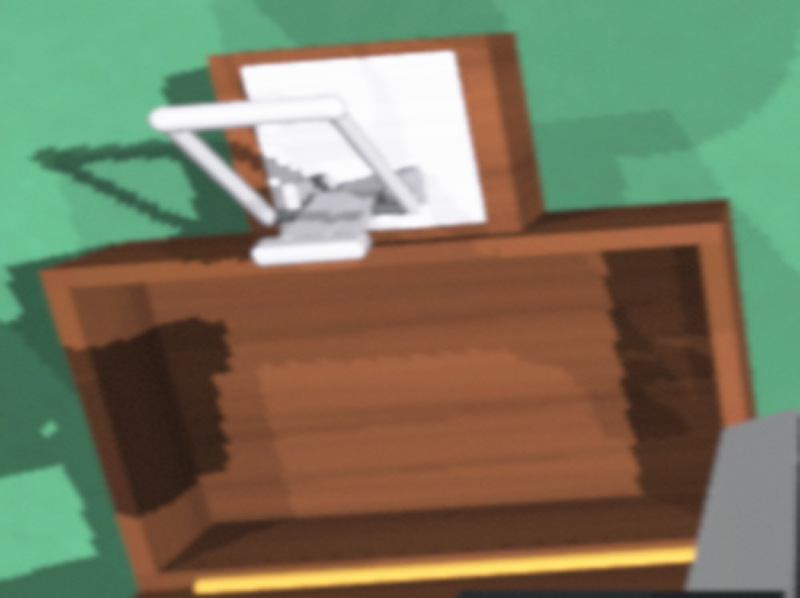

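```bash
python3 -c "
from h import *
c=cap('wrist'); print((-c['R'].T@c['t']).round(0))
p=np.array([[725,222],[42,270],[752,425],[110,250]])/[3.2,2.6]+[60,120]
P=onplane(c,p,50); print(P.round(1)); d=P[0]-P[1]; print(np.linalg.norm(d), np.degrees(np.arctan2(d[1],d[0]))-90)
th=np.radians(-10.3); ex=np.array([np.cos(th),np.sin(th)]); ey=np.array([-ex[1],ex[0]])
print('center from front mid', (P[:2,:2].mean(0)+65*ex).round(1))
print('depth rim', depthpts(c,p)[:, :].round(0))
q=np.array([[520,35],[212,57]])/[3.2,2.6]+[60,120]; print('block front',onplane(c,q,42).round(1))
"
```

```text
[435. 216. 424.]
[[502.  176.1  50. ]
 [467.3 -21.3  50. ]
 [578.5 162.9  50. ]
 [465.6   0.8  50. ]]
200.46864785253595 -9.96687141662997
center from front mid [548.6  65.8]
depth rim [[504. 174.  36.]
 [471. -53.   0.]
 [500. 192. 252.]
 [468. -15.  22.]]
block front [[425.3 137.6  42. ]
 [409.9  51.3  42. ]]
```

>>> carry_out(rows=[[0.05,0.004,-0.02,0,-1],[0.05,0.007,-0.04,0,-1],[0.05,0.007,-0.04,0,-1],[0.05,0.007,-0.04,0,-1],[0.05,0.007,-0.04,0,-1],[0.05,0.007,-0.04,0,-1],[0.05,0.007,-0.04,0,-1],[0.05,0.007,-0.04,-0.03,-1],[0.05,0.007,-0.04,-0.04,-1],[0.05,0.005,-0.02,-0.03,0],[0.05,0,0,0,0],[0.05,0,0,0,0]])

```text
time: 5.85
tool_pos: [581.5, -153.9, 350.4]
eef_rot: [-0.003, 0.836, 0.549, 0.004]
force: [1.2, 0.4, 0.8]
grip_width: 49.8
```

```bash
python3 -c "
from h import *
st();c=cap('wrist','w4')
for d in dominoes(c,10): print(d)"
```

```text
t 5.85 tcp [ 581.5 -153.9  350.4] TIP [ 582.4 -152.   151.4] jaw 66.6 zax [0.004 0.01 ] F [1.2 0.4 0.8] w 49.8 q [-0.41  0.31  1.53  0.01  1.3  -1.57]
([174.0, 414.0], 698.2, -338.8, 89.7, 22.0, -31.8)
([562.0, 346.0], 772.3, 5.8, 24.5, 6.9, -68.7)
([597.0, 339.0], 779.9, 38.9, 43.6, 11.4, 48.0)
([127.0, 327.0], 604.0, -334.2, 48.0, 23.6, -65.2)
([611.0, 265.0], 714.7, 62.9, 46.7, 14.7, 79.7)
([264.0, 241.0], 580.2, -193.4, 49.0, 24.7, -24.7)
([4.0, 219.0], 482.7, -374.4, 24.2, 10.2, -35.0)
([566.0, 167.0], 619.0, 46.6, 115.9, 8.3, 79.9)
([545.0, 70.0], 544.2, 51.7, 103.0, 19.8, 79.4)
([17.0, 66.0], 387.6, -304.1, 45.7, 26.2, -83.4)
([449.0, 65.0], 514.5, -13.6, 91.4, 6.2, -10.4)
([145.0, 19.0], 399.9, -200.9, 26.5, 25.6, 66.4)
```

View pics/w4.png

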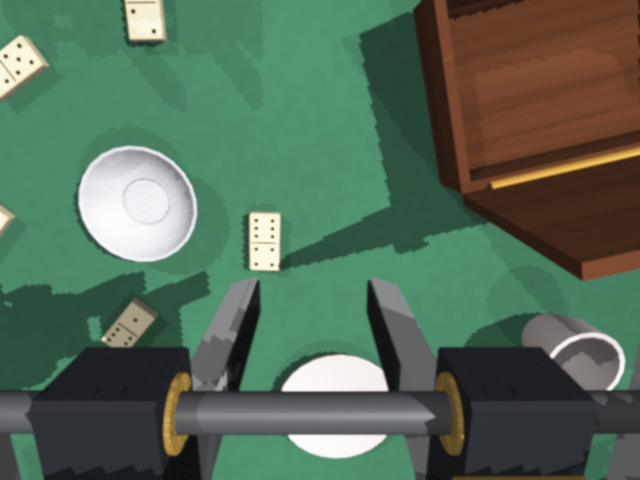

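>>> carry_out(rows=[[0.05,0,-0.012,-0.025,-0.5],[0.05,0,-0.014,-0.03,-0.5],[0.05,0,-0.01,-0.03,0],[0.05,0,0,-0.015,0],[0.05,0,0,0,0],[0.05,0,0,0,0]])

```text
time: 6.4
tool_pos: [587.4, -182.8, 257.0]
eef_rot: [0.003, 0.837, 0.547, 0.01]
force: [0.5, 0.5, 1.1]
grip_width: 50.4
```

```bash
python3 -c "
from h import *
st()"
```

```text
t 6.4 tcp [ 587.4 -182.8  257. ] TIP [ 591.2 -181.7   58. ] jaw 66.3 zax [0.019 0.006] F [0.5 0.5 1.1] w 50.4 q [-0.45  0.44  1.57  0.01  1.12 -1.61]
```

>>> carry_out(rows=[[0.05,-0.006,-0.006,-0.02,-0.5],[0.05,-0.006,-0.006,-0.02,-0.5],[0.05,0,-0.001,-0.008,0],[0.05,0,0,0,0],[0.05,0,0,0,0]])

```text
time: 6.82
tool_pos: [581.8, -192.2, 220.0]
eef_rot: [0.011, 0.84, 0.543, 0.015]
force: [-0.6, -0.3, 0.3]
grip_width: 49.7
```

```bash
python3 -c "
from h import *
st()"
```

```text
t 6.82 tcp [ 581.8 -192.2  220. ] TIP [ 589.1 -192.5   21.1] jaw 65.8 zax [ 0.037 -0.002] F [-0.6 -0.3  0.3] w 49.7 q [-0.46  0.48  1.6   0.02  1.03 -1.62]
```

>>> carry_out(rows=[[0.05,-0.006,0,-0.01,0],[0.05,-0.003,-0.001,-0.008,0],[0.05,0,0,0,0],[0.05,0,0,0,0]])

```text
time: 7.15
tool_pos: [574.8, -192.6, 205.8]
eef_rot: [0.014, 0.839, 0.544, 0.017]
force: [0.6, -0.4, -0.8]
grip_width: 50.0
```

```bash
python3 -c "
from h import *
st();c=cap('wrist','w5')"
```

```text
t 7.15 tcp [ 574.8 -192.6  205.8] TIP [ 583.7 -193.6    7. ] jaw 65.9 zax [ 0.045 -0.005] F [ 0.6 -0.4 -0.8] w 50.0 q [-0.47  0.49  1.62  0.02  0.99 -1.63]
```

View pics/w5.png

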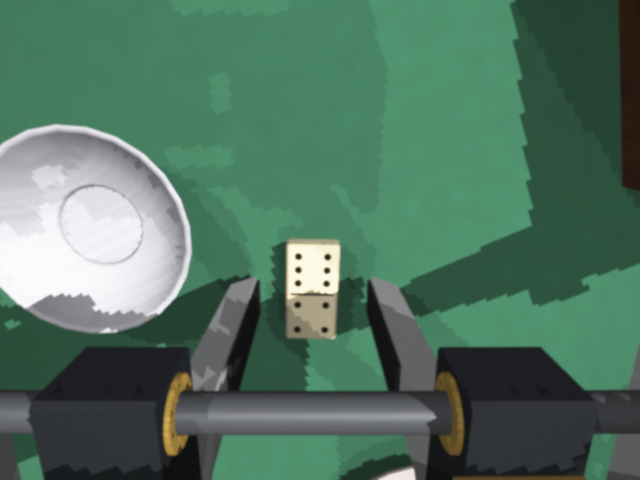

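The domino at (313,290) sits centred between the fingertips. I'll lower a little and close.

>>> carry_out(rows=[[0.05,-0.002,0,-0.006,0],[0.05,0,0,0,0],[0.0,0,0,0,0],[0.0,0,0,0,0],[0.0,0,0,0,0],[0.0,0,0,0,0],[0.0,0,0,0,0]])

```text
time: 7.78
tool_pos: [573.2, -193.1, 200.1]
eef_rot: [0.015, 0.839, 0.544, 0.018]
force: [-0.9, 0.4, 0.3]
grip_width: 23.2
```

```bash
python3 -c "
from h import *
st();c=cap('wrist','w6')"
```

```text
t 7.78 tcp [ 573.2 -193.1  200.1] TIP [ 582.4 -194.3    1.3] jaw 65.9 zax [ 0.047 -0.006] F [-0.9  0.4  0.3] w 23.2 q [-0.47  0.49  1.63  0.02  0.98 -1.63]
```

>>> carry_out(rows=[[0.0,0,0,0.025,0],[0.0,0,0,0.04,0],[0.0,-0.002,0.01,0.035,2],[0,-0.007,0.03,0.01,3],[0,-0.009,0.035,0,3],[0,-0.009,0.035,0,3],[0,-0.009,0.035,0,3],[0,-0.006,0.025,0,1],[0,0,0,0,0],[0,0,0,0,0]])

```text
time: 8.67
tool_pos: [527.0, -17.8, 315.2]
eef_rot: [0.014, 0.758, 0.652, 0.02]
force: [-0.3, 0.2, -0.8]
grip_width: 23.4
```

```bash
python3 -c "
from h import *
st();c=cap('wrist','w6')"
```

```text
t 8.67 tcp [527.  -17.8 315.2] TIP [536.6 -16.8 116.4] jaw 81.4 zax [0.048 0.005] F [-0.3  0.2 -0.8] w 23.4 q [-0.2   0.19  1.76  0.02  1.15 -1.63]
```

View pics/w6.png

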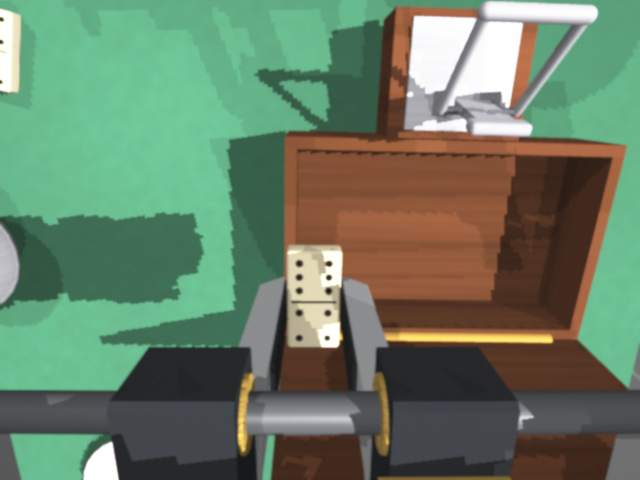

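>>> carry_out(rows=[[0.0,-0.002,0.012,-0.02,-0.5],[0.0,-0.002,0.014,-0.03,-0.5],[0.0,0,0.003,-0.02,0],[0,0,0,0,0],[0,0,0,0,0]])

```text
time: 9.13
tool_pos: [526.3, 5.9, 245.3]
eef_rot: [0.017, 0.767, 0.642, 0.021]
force: [1.2, 0.3, 0.1]
grip_width: 23.7
```

```bash
python3 -c "
from h import *
st();c=cap('wrist','w7')"
```

```text
t 9.13 tcp [526.3   5.9 245.3] TIP [537.3   6.1  46.6] jaw 79.9 zax [0.055 0.001] F [1.2 0.3 0.1] w 23.7 q [-0.16  0.28  1.81  0.01  0.99 -1.56]
```

View pics/w7.png

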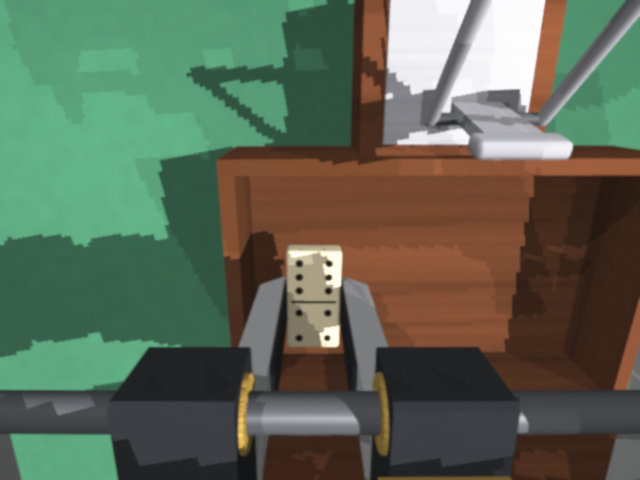

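>>> carry_out(rows=[[0.0,-0.004,0.007,-0.014,0],[0.0,-0.002,0.001,-0.012,0],[0.0,0,0,-0.003,0],[0,0,0,0,0],[0.04,0,0,0,0],[0.04,0,0,0,0],[0.04,0,0,0,0]])

```text
time: 9.77
tool_pos: [526.5, 8.0, 224.6]
eef_rot: [0.024, 0.769, 0.639, 0.026]
force: [-0.4, 0.2, -0.5]
grip_width: 38.7
```

```bash
python3 -c "
from h import *
st();c=cap('wrist','w8')"
```

```text
t 9.77 tcp [526.5   8.  224.6] TIP [540.7   7.4  26.1] jaw 79.4 zax [ 0.071 -0.003] F [-0.4  0.2 -0.5] w 38.7 q [-0.15  0.31  1.83  0.01  0.93 -1.54]
```

View pics/w8.png

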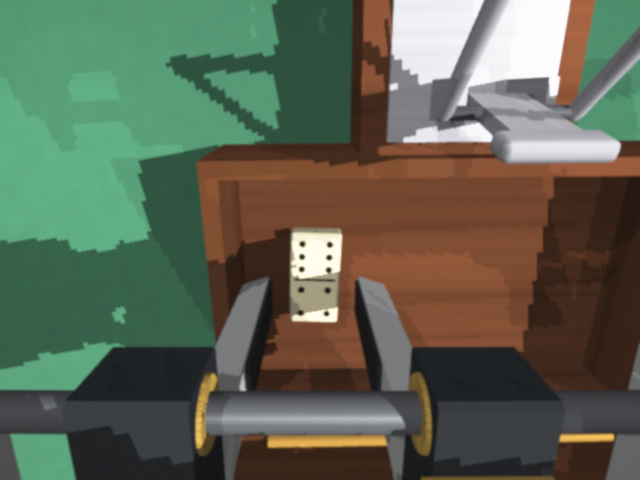

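>>> carry_out(rows=[[0.05,0,0,0.03,0],[0.05,0,0,0.04,0],[0.05,0.004,-0.02,0.03,-5],[0.05,0.008,-0.04,0.015,-6],[0.05,0.008,-0.041,0,-7],[0.05,0.008,-0.041,0,-7],[0.05,0.008,-0.041,0,-7],[0.05,0.008,-0.041,0,-7],[0.05,0.008,-0.041,0,-7],[0.05,0.008,-0.03,0,-6],[0.05,0,0,0,0]])

```text
time: 10.73
tool_pos: [584.4, -292.2, 353.6]
eef_rot: [0.039, 0.974, 0.222, 0.019]
force: [0.1, 0.2, 0.4]
grip_width: 50.0
```

```bash
python3 -c "
from h import *
st();c=cap('wrist','w9')
for d in dominoes(c,10): print(d)"
```

```text
t 10.73 tcp [ 584.4 -292.2  353.6] TIP [ 595.3 -305.5  155.4] jaw 25.7 zax [ 0.055 -0.067] F [0.1 0.2 0.4] w 50.0 q [-0.59  0.39  1.42 -0.03  1.25 -1.03]
([169.0, 416.0], 562.6, -555.2, 96.7, 11.9, -74.2)
([136.0, 246.0], 481.0, -397.3, 50.6, 25.8, -66.2)
([304.0, 241.0], 603.9, -333.6, 49.7, 23.6, -65.4)
([49.0, 91.0], 388.7, -308.3, 48.5, 26.1, -82.0)
```

View pics/w9.png

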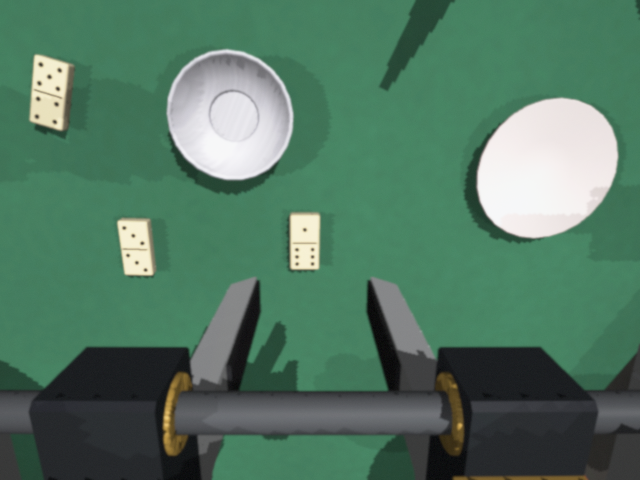

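>>> carry_out(rows=[[0.05,0,0,0,0],[0.05,0,0,0,0],[0.05,0,0,0,0],[0.05,0,0,0,0],[0.05,0,0,0,0],[0.05,0,0,0,0]])

```text
time: 11.28
tool_pos: [583.6, -283.8, 353.5]
eef_rot: [0.035, 0.973, 0.228, 0.019]
force: [1.0, 1.1, 0.1]
grip_width: 49.9
```

```bash
python3 -c "
from h import *
s=st(); print(s['q'],sum(s['q'][[1,2,4]])-np.pi)"
```

```text
t 11.28 tcp [ 583.6 -283.8  353.5] TIP [ 594.1 -295.7  155.1] jaw 26.5 zax [ 0.053 -0.06 ] F [1.  1.1 0.1] w 49.9 q [-0.58  0.38  1.43 -0.02  1.26 -1.04]
[-0.58100701  0.38137616  1.42772031 -0.02254619  1.25546176 -1.03617035] -0.07703443617972372
```

>>> carry_out(rows=[[0.05,0.002,-0.006,-0.012,0],[0.05,0.002,-0.006,-0.012,0],[0.05,0.002,-0.006,-0.012,0],[0.05,0.002,-0.006,-0.012,0],[0.05,0.002,-0.006,-0.012,0],[0.05,0.001,-0.004,-0.012,0],[0.05,0,0,-0.012,0],[0.05,0,0,-0.006,0]])

```text
time: 11.95
tool_pos: [595.3, -320.3, 253.1]
eef_rot: [0.035, 0.973, 0.229, 0.019]
force: [0.2, -0.1, 0.4]
grip_width: 50.0
```

```bash
python3 -c "
from h import *
s=st(); print(sum(s['q'][[1,2,4]])-np.pi)"
```

```text
t 11.95 tcp [ 595.3 -320.3  253.1] TIP [ 605.6 -332.2   54.7] jaw 26.6 zax [ 0.052 -0.06 ] F [ 0.2 -0.1  0.4] w 50.0 q [-0.62  0.54  1.42 -0.02  1.1  -1.07]
-0.07694360147814105
```

>>> carry_out(rows=[[0.05,0,-0.001,-0.009,-0.6],[0.05,0,0,-0.009,-0.6],[0.05,0,0,-0.009,0],[0.05,0,0,-0.008,0],[0.05,0,0,-0.006,0],[0.05,0,0,-0.004,0],[0.05,0,0,-0.002,0]])

```text
time: 12.53
tool_pos: [594.7, -320.7, 199.4]
eef_rot: [0.034, 0.975, 0.218, 0.017]
force: [-4.4, 2.7, 14.0]
grip_width: 49.7
```

```bash
python3 -c "
from h import *
s=st(); print(sum(s['q'][[1,2,4]])-np.pi);cap('wrist','w10')"
```

```text
t 12.53 tcp [ 594.7 -320.7  199.4] TIP [ 604.2 -332.4    1. ] jaw 25.3 zax [ 0.048 -0.059] F [-4.4  2.7 14. ] w 49.7 q [-0.62  0.61  1.44 -0.02  1.02 -1.05]
-0.07285448294304864
```

View pics/w10.png

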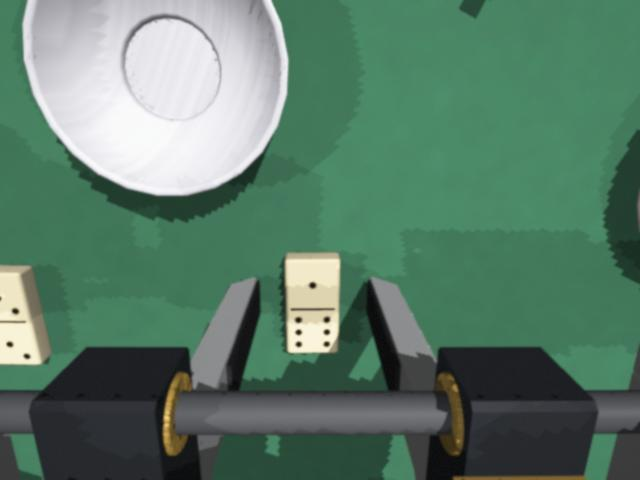

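>>> carry_out(rows=[[0.05,0,0,0.002,0],[0.0,0,0,0,0],[0.0,0,0,0,0],[0.0,0,0,0,0],[0.0,0,0,0,0],[0.0,0,0,0,0]])

```text
time: 13.08
tool_pos: [595.8, -320.9, 204.1]
eef_rot: [0.036, 0.975, 0.218, 0.018]
force: [-0.5, 0.0, -1.2]
grip_width: 23.1
```

>>> carry_out(rows=[[0.0,0,0,0.02,0],[0.0,0,0,0.035,0],[0.0,0,0,0.04,0],[0.0,0,0,0.04,0],[0,0,0,0,0],[0,0,0,0,0]])

```text
time: 13.58
tool_pos: [592.9, -319.0, 339.7]
eef_rot: [0.032, 0.975, 0.218, 0.015]
force: [-0.4, 2.3, -1.0]
grip_width: 23.0
```

```bash
python3 -c "
from h import *
s=st(); print(sum(s['q'][[1,2,4]])-np.pi);cap('wrist','w10')"
```

```text
t 13.58 tcp [ 592.9 -319.   339.7] TIP [ 601.5 -330.   141.2] jaw 25.3 zax [ 0.043 -0.055] F [-0.4  2.3 -1. ] w 23.0 q [-0.62  0.45  1.37 -0.02  1.26 -1.05]
-0.06720877870333197
```

>>> carry_out(rows=[[0.0,-0.004,0.02,0,5],[0.0,-0.006,0.038,0,6.9],[0.0,-0.006,0.041,0,6.9],[0.0,-0.006,0.041,0,6.9],[0,-0.006,0.041,0,6.9],[0,-0.006,0.041,0,6.9],[0,-0.006,0.041,0,6.9],[0,-0.006,0.041,0,6],[0,-0.005,0.03,0,3],[0,-0.004,0.02,0,2],[0,-0.003,0.01,0,0]])

```text
time: 14.55
tool_pos: [525.6, 49.8, 324.6]
eef_rot: [0.013, 0.737, 0.675, 0.024]
force: [0.1, -0.7, -0.4]
grip_width: 23.2
```

```bash
python3 -c "
from h import *
s=st(); print(sum(s['q'][[1,2,4]])-np.pi);cap('wrist','w10')"
```

```text
t 14.55 tcp [525.6  49.8 324.6] TIP [536.2  52.4 125.9] jaw 84.9 zax [0.053 0.013] F [ 0.1 -0.7 -0.4] w 23.2 q [-0.07  0.17  1.76  0.02  1.16 -1.56]
-0.05190902817181797
```

View pics/w10.png

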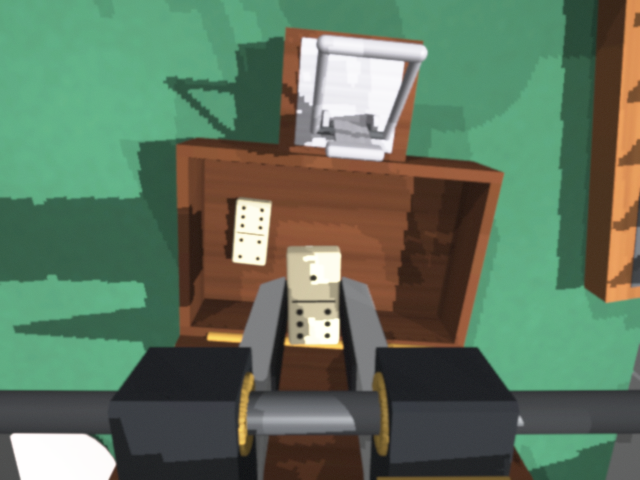

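>>> carry_out(rows=[[0.0,0.001,0.004,-0.012,-1.5],[0.0,0.001,0.004,-0.014,-1.5],[0.0,0.001,0.004,-0.014,-1],[0,0.001,0.003,-0.014,-0.5],[0,0,0.002,-0.014,0],[0,0,0.001,-0.012,0],[0,0,0,-0.009,0],[0,0,0,-0.006,0],[0,0,0,-0.003,0]])

```text
time: 15.35
tool_pos: [530.0, 62.1, 217.3]
eef_rot: [0.014, 0.769, 0.639, 0.02]
force: [0.1, -0.0, -0.6]
grip_width: 22.8
```

```bash
python3 -c "
from h import *
s=st(); print(sum(s['q'][[1,2,4]])-np.pi);cap('wrist','w11')"
```

```text
t 15.35 tcp [530.   62.1 217.3] TIP [539.8  62.9  18.5] jaw 79.4 zax [0.049 0.004] F [ 0.1 -0.  -0.6] w 22.8 q [-0.05  0.34  1.81  0.01  0.94 -1.44]
-0.04899608599646976
```

View pics/w11.png

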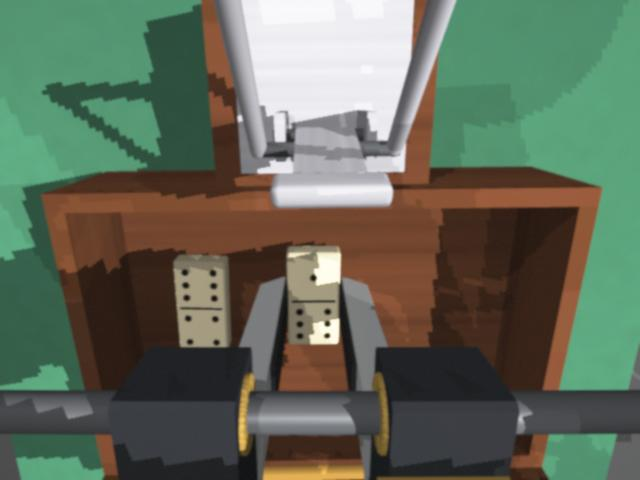

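>>> carry_out(rows=[[0.0,0,0,-0.004,0],[0.04,0,0,0,0],[0.04,0,0,0,0],[0.04,0,0,0,0],[0.04,0,0,0.025,0],[0.04,0,0,0.04,0],[0.05,0,0,0.04,0],[0.05,0,0,0.04,0],[0.05,0,0,0,0],[0.05,0,0,0,0]])

```text
time: 16.23
tool_pos: [528.6, 61.6, 366.9]
eef_rot: [0.015, 0.769, 0.638, 0.021]
force: [-1.3, -0.4, -0.9]
grip_width: 50.3
```

```bash
python3 -c "
from h import *
s=st(); print(sum(s['q'][[1,2,4]])-np.pi);cap('wrist','w11'); c=cap('top');print(dominoes(c,10,(365,215,510,350)))"
```

```text
t 16.23 tcp [528.6  61.6 366.9] TIP [539.   62.2 168.2] jaw 79.4 zax [0.052 0.003] F [-1.3 -0.4 -0.9] w 50.3 q [-0.05  0.14  1.71  0.01  1.25 -1.44]
-0.051839026849501924
[([442.0, 331.0], 386.3, -306.1, 47.6, 23.5, -82.0), ([394.0, 330.0], 388.3, -195.6, 47.7, 24.3, -23.3), ([480.0, 291.0], 479.1, -395.6, 48.1, 23.1, -65.3)]
```

View pics/w11.png

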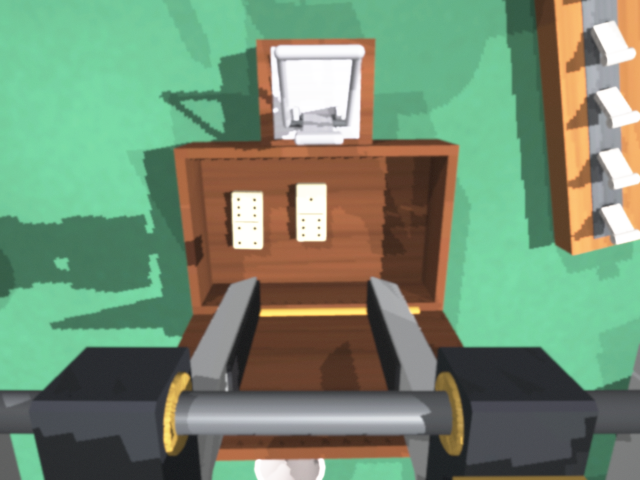

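>>> carry_out(rows=[[0.05,-0.012,-0.02,0,-1.5],[0.05,-0.022,-0.038,0,-2],[0.05,-0.022,-0.038,0,-2],[0.05,-0.022,-0.038,0,-2],[0.05,-0.022,-0.038,-0.01,-2],[0.05,-0.018,-0.034,-0.01,-1],[0.05,-0.012,-0.022,-0.01,-1],[0.05,-0.006,-0.011,-0.01,-0.5],[0.05,-0.003,-0.005,-0.005,0]])

```text
time: 17.08
tool_pos: [384.4, -178.8, 309.5]
eef_rot: [0.01, 0.833, 0.553, 0.016]
force: [0.2, -0.4, -0.8]
grip_width: 50.0
```

```bash
python3 -c "
from h import *
s=st(); print(sum(s['q'][[1,2,4]])-np.pi);c=cap('wrist','w12')
for d in dominoes(c,10): 
  if 40<d[3]<55:print(d)"
```

```text
t 17.08 tcp [ 384.4 -178.8  309.5] TIP [ 391.8 -178.7  110.6] jaw 67.2 zax [0.037 0.001] F [ 0.2 -0.4 -0.8] w 50.0 q [-0.65 -0.02  2.    0.03  1.13 -1.83]
-0.028881606763840217
([459.0, 417.0], 585.5, -128.2, 50.4, 4.9, -12.5)
([148.0, 291.0], 386.3, -306.5, 51.6, 24.4, -81.3)
([285.0, 237.0], 387.5, -197.3, 48.8, 24.2, -23.1)
```

>>> carry_out(rows=[[0.05,-0.001,-0.004,-0.012,0],[0.05,-0.001,-0.004,-0.014,0],[0.05,-0.001,-0.004,-0.014,0],[0.05,0,-0.002,-0.014,0],[0.05,0,-0.002,-0.013,0],[0.05,0,-0.001,-0.011,0],[0.05,0,0,-0.008,0],[0.05,0,0,-0.005,0],[0.05,0,0,-0.002,0]])

```text
time: 17.88
tool_pos: [382.8, -190.1, 207.6]
eef_rot: [0.004, 0.83, 0.557, 0.015]
force: [-0.1, 0.5, -0.4]
grip_width: 50.3
```

```bash
python3 -c "
from h import *
s=st(); print(sum(s['q'][[1,2,4]])-np.pi);c=cap('wrist','w12')"
```

```text
t 17.88 tcp [ 382.8 -190.1  207.6] TIP [ 388.8 -187.9    8.7] jaw 67.7 zax [0.03  0.011] F [-0.1  0.5 -0.4] w 50.3 q [-0.67  0.17  2.06  0.03  0.89 -1.88]
-0.016371903501522844
```

View pics/w12.png

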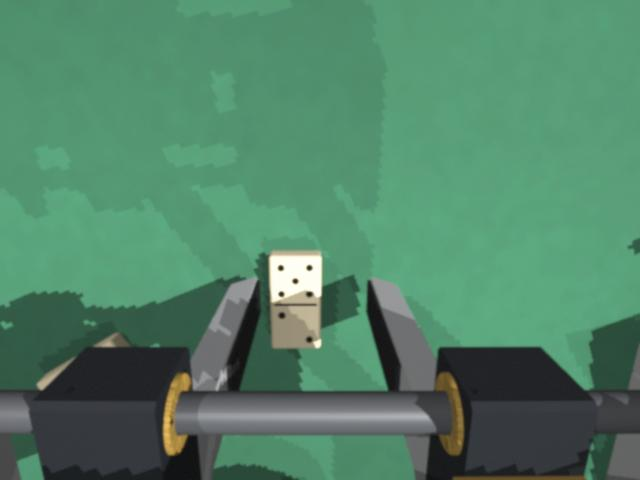

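>>> carry_out(rows=[[0.05,-0.001,-0.007,-0.003,0],[0.05,0,-0.002,-0.003,0],[0.05,0,0,-0.001,0],[0.0,0,0,0,0],[0.0,0,0,0,0],[0.0,0,0,0,0],[0.0,0,0,0,0],[0.0,0,0,0,0]])

```text
time: 18.6
tool_pos: [383.1, -200.8, 202.4]
eef_rot: [0.006, 0.83, 0.557, 0.016]
force: [-0.1, 0.4, -0.5]
grip_width: 23.5
```

```bash
python3 -c "
from h import *
s=st(); print(sum(s['q'][[1,2,4]])-np.pi);c=cap('wrist','w12')"
```

```text
t 18.6 tcp [ 383.1 -200.8  202.4] TIP [ 389.9 -199.3    3.5] jaw 67.7 zax [0.034 0.007] F [-0.1  0.4 -0.5] w 23.5 q [-0.69  0.19  2.05  0.04  0.88 -1.9 ]
-0.02116867609347528
```

View pics/w12.png

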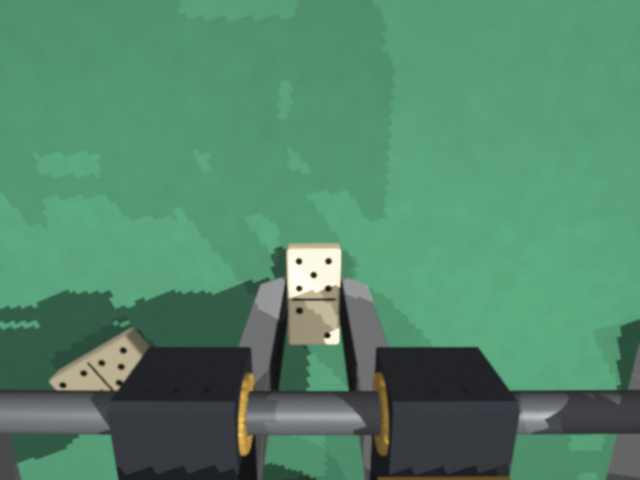

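>>> carry_out(rows=[[0.0,0,0,0.025,0],[0.0,0,0,0.04,0],[0.0,0.006,0.01,0.04,1],[0,0.018,0.03,0.03,1.5],[0,0.02,0.038,0,2],[0,0.02,0.038,0,2],[0,0.02,0.038,0,2],[0,0.02,0.038,0,1],[0,0.02,0.038,0,1],[0,0.016,0.03,0,1],[0,0.01,0.02,0,0],[0,0.005,0.01,0,0]])

```text
time: 19.65
tool_pos: [534.2, 92.0, 344.4]
eef_rot: [0.007, 0.77, 0.638, 0.02]
force: [-0.4, 0.4, -0.0]
grip_width: 23.4
```

```bash
python3 -c "
from h import *
s=st(); print(sum(s['q'][[1,2,4]])-np.pi);c=cap('wrist','w13')"
```

```text
t 19.65 tcp [534.2  92.  344.4] TIP [542.2  94.8 145.5] jaw 79.3 zax [0.04  0.014] F [-0.4  0.4 -0. ] w 23.4 q [ 0.01  0.18  1.7   0.02  1.22 -1.38]
-0.04046771325172749
```

View pics/w13.png

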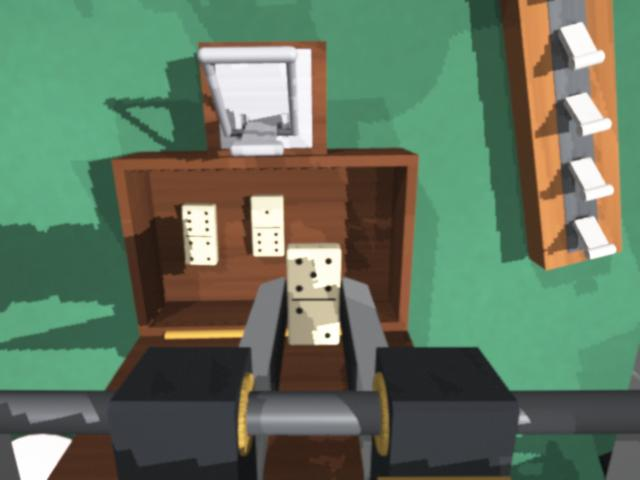

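Next target is the tip at (552,118,16).

>>> carry_out(rows=[[0.0,0.002,0.004,-0.012,0],[0.0,0.002,0.005,-0.016,0],[0.0,0.002,0.005,-0.016,0],[0.0,0.001,0.004,-0.016,0],[0,0.001,0.003,-0.016,0],[0,0,0.002,-0.016,0],[0,0,0.001,-0.014,0],[0,0,0,-0.01,0],[0,0,0,-0.007,0],[0,0,0,-0.003,0]])

```text
time: 20.53
tool_pos: [538.6, 108.1, 208.5]
eef_rot: [0.007, 0.773, 0.634, 0.017]
force: [-11.0, 2.9, 35.8]
grip_width: 23.4
```

```bash
python3 -c "
from h import *
s=st(); print(sum(s['q'][[1,2,4]])-np.pi);c=cap('wrist','w13')"
```

```text
t 20.53 tcp [538.6 108.1 208.5] TIP [545.5 110.4   9.7] jaw 78.7 zax [0.035 0.011] F [-11.    2.9  35.8] w 23.4 q [ 0.04  0.39  1.77  0.01  0.95 -1.34]
-0.03522136912722651
```

View pics/w13.png

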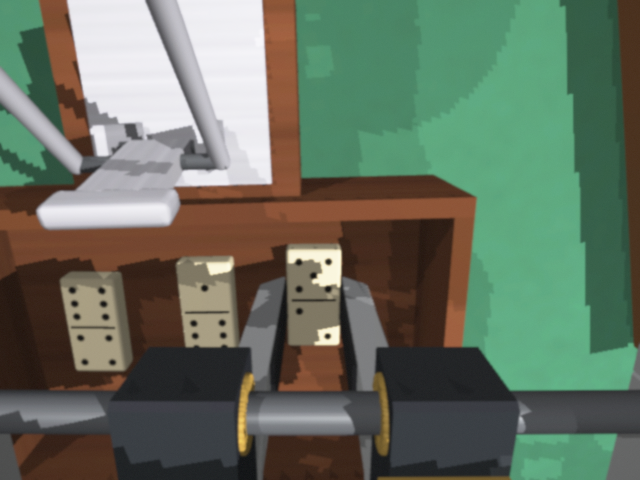

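>>> carry_out(rows=[[0.0,0,0,0.003,0],[0.036,0,0,0,0],[0.036,0,0,0,0],[0.036,0,0,0,0],[0.036,0,0,0.025,0],[0.04,0,0,0.04,0],[0.05,0,0,0.04,0],[0.05,0,0,0.04,0],[0.05,0,-0.01,0,0],[0.05,-0.006,-0.025,0,-2]])

```text
time: 21.42
tool_pos: [530.5, 72.2, 362.0]
eef_rot: [0.006, 0.784, 0.62, 0.016]
force: [-0.4, 0.0, 0.1]
grip_width: 50.1
```

```bash
python3 -c "
from h import *
s=st(); print(sum(s['q'][[1,2,4]])-np.pi);cap('wrist','w14'); c=cap('top');print(dominoes(c,10,(365,215,510,350)))"
```

```text
t 21.42 tcp [530.5  72.2 362. ] TIP [537.2  74.2 163.1] jaw 76.7 zax [0.034 0.01 ] F [-0.4  0.   0.1] w 50.1 q [-0.03  0.15  1.7   0.01  1.26 -1.37]
-0.03320083961012088
[([442.0, 331.0], 386.3, -306.1, 47.6, 23.5, -82.0), ([481.0, 291.0], 479.3, -396.7, 46.2, 22.2, -66.2)]
```

View pics/w14.png

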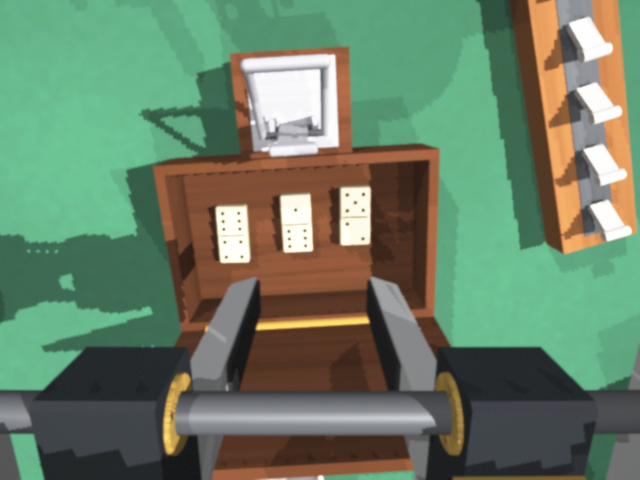

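>>> carry_out(rows=[[0.05,-0.005,-0.04,0,-5],[0.05,-0.005,-0.041,0,-5],[0.05,-0.005,-0.041,0,-5],[0.05,-0.005,-0.041,0,-5],[0.05,-0.005,-0.041,0,-5],[0.05,-0.005,-0.041,0,-5],[0.05,-0.005,-0.041,0,-5],[0.05,-0.005,-0.041,0,-5],[0.05,-0.005,-0.041,0,-5],[0.05,-0.005,-0.035,0,-4],[0.05,-0.004,-0.025,0,-3],[0.05,-0.002,-0.012,0,0]])

```text
time: 22.52
tool_pos: [468.9, -377.2, 352.8]
eef_rot: [0.009, 0.981, 0.195, 0.013]
force: [-0.2, 0.9, -0.8]
grip_width: 49.8
```

```bash
python3 -c "
from h import *
s=st(); print(sum(s['q'][[1,2,4]])-np.pi);c=cap('wrist','w15')
for d in dominoes(c,10): 
  if 40<d[3]<55:print(d)"
```

```text
t 22.52 tcp [ 468.9 -377.2  352.8] TIP [ 474.6 -379.5  153.9] jaw 22.5 zax [ 0.029 -0.012] F [-0.2  0.9 -0.8] w 49.8 q [-0.82  0.3   1.54  0.01  1.28 -1.22]
-0.02808611241365888
([33.0, 253.0], 276.8, -490.5, 53.8, 12.5, 9.6)
([306.0, 241.0], 479.3, -398.3, 49.7, 24.3, -67.1)
([237.0, 88.0], 387.8, -309.1, 47.8, 24.3, -81.3)
```

View pics/w15.png

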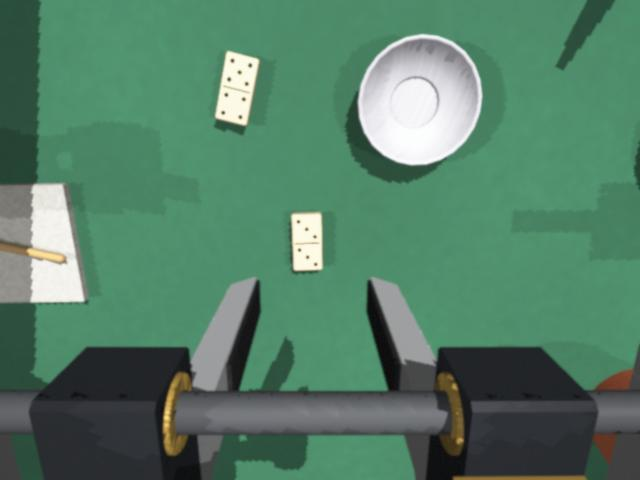

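>>> carry_out(rows=[[0.05,0.001,-0.003,-0.014,0],[0.05,0.001,-0.003,-0.018,0],[0.05,0.001,-0.003,-0.018,0],[0.05,0.001,-0.003,-0.018,0],[0.05,0.001,-0.003,-0.017,0],[0.05,0,-0.002,-0.016,0],[0.05,0,-0.001,-0.014,0],[0.05,0,0,-0.012,0],[0.05,0,0,-0.009,0],[0.05,0,0,-0.006,0],[0.05,0,0,-0.003,0]])

```text
time: 23.48
tool_pos: [479.0, -382.7, 199.7]
eef_rot: [0.003, 0.978, 0.208, 0.014]
force: [-7.1, 3.4, 27.7]
grip_width: 49.9
```

```bash
python3 -c "
from h import *
s=st(); print(sum(s['q'][[1,2,4]])-np.pi);c=cap('wrist','w15')"
```

```text
t 23.48 tcp [ 479.  -382.7  199.7] TIP [ 484.6 -382.9    0.8] jaw 24.0 zax [ 0.028 -0.001] F [-7.1  3.4 27.7] w 49.9 q [-0.82  0.51  1.6   0.02  1.01 -1.25]
-0.019821379660410088
```

View pics/w15.png

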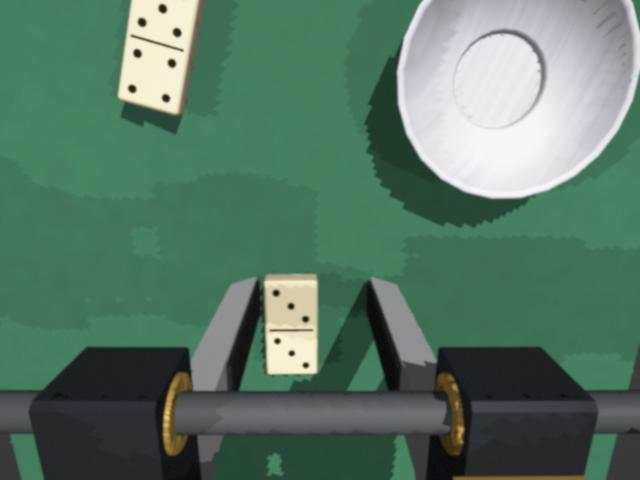

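>>> carry_out(rows=[[0.05,0,0,0.003,0],[0.05,-0.002,-0.008,0,0],[0.05,-0.002,-0.005,0,0],[0.05,-0.001,-0.002,0,0],[0.05,0,0,0,0]])

```text
time: 23.95
tool_pos: [475.0, -398.8, 205.7]
eef_rot: [0.005, 0.978, 0.209, 0.015]
force: [-0.0, -0.2, -0.9]
grip_width: 49.9
```

```bash
python3 -c "
from h import *
s=st(); print(sum(s['q'][[1,2,4]])-np.pi);c=cap('wrist','w15')"
```

```text
t 23.95 tcp [ 475.  -398.8  205.7] TIP [ 481.3 -399.7    6.7] jaw 24.1 zax [ 0.031 -0.004] F [-0.  -0.2 -0.9] w 49.9 q [-0.84  0.51  1.58  0.02  1.03 -1.28]
-0.023976216983031762
```

View pics/w15.png

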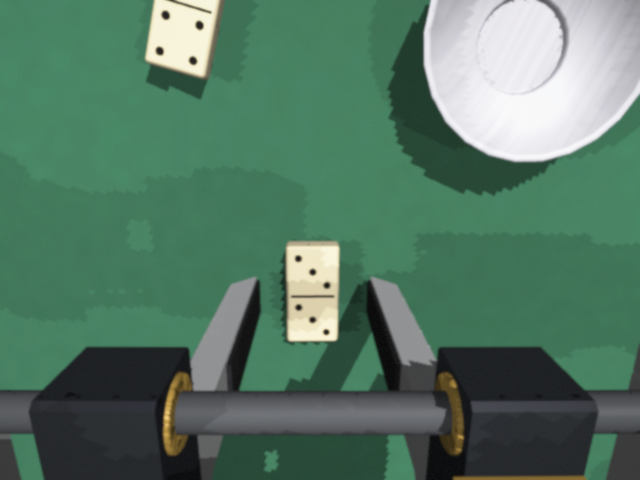

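>>> carry_out(rows=[[0.05,0,0,-0.004,0],[0.05,0,0,-0.001,0],[0.0,0,0,0,0],[0.0,0,0,0,0],[0.0,0,0,0,0],[0.0,0,0,0,0],[0.0,0,0,0.02,0],[0.0,0,0,0.035,0],[0.0,0,0,0.04,0],[0.0,0,0,0.04,0],[0,0,0,0,0]])

```text
time: 24.92
tool_pos: [472.7, -395.4, 333.8]
eef_rot: [-0.001, 0.978, 0.209, 0.012]
force: [1.1, -1.7, 1.2]
grip_width: 23.4
```

```bash
python3 -c "
from h import *
s=st(); print(sum(s['q'][[1,2,4]])-np.pi)"
```

```text
t 24.92 tcp [ 472.7 -395.4  333.8] TIP [ 477.3 -393.9  134.9] jaw 24.1 zax [0.023 0.008] F [ 1.1 -1.7  1.2] w 23.4 q [-0.84  0.35  1.51  0.02  1.27 -1.27]
-0.009739072170756202
```

>>> carry_out(rows=[[0.0,0.004,0.025,0.005,4],[0.0,0.005,0.04,0.005,6],[0.0,0.005,0.041,0,6],[0.0,0.005,0.041,0,6],[0.0,0.005,0.041,0,6],[0.0,0.005,0.041,0,6],[0.0,0.005,0.041,0,6],[0.0,0.005,0.041,0,5],[0.0,0.005,0.038,0,4],[0.0,0.005,0.03,0,3],[0.0,0.004,0.022,0,1],[0.0,0.002,0.012,0,0]])

```text
time: 25.92
tool_pos: [525.6, 28.4, 348.5]
eef_rot: [-0.003, 0.769, 0.639, 0.021]
force: [-0.1, -0.3, -0.3]
grip_width: 23.6
```

```bash
python3 -c "
from h import *
s=st(); print(sum(s['q'][[1,2,4]])-np.pi);c=cap('wrist','w16')"
```

```text
t 25.92 tcp [525.6  28.4 348.5] TIP [531.2  34.5 149.6] jaw 79.4 zax [0.028 0.031] F [-0.1 -0.3 -0.3] w 23.6 q [-0.12  0.15  1.73  0.04  1.24 -1.52]
-0.02408853420759094
```

View pics/w16.png

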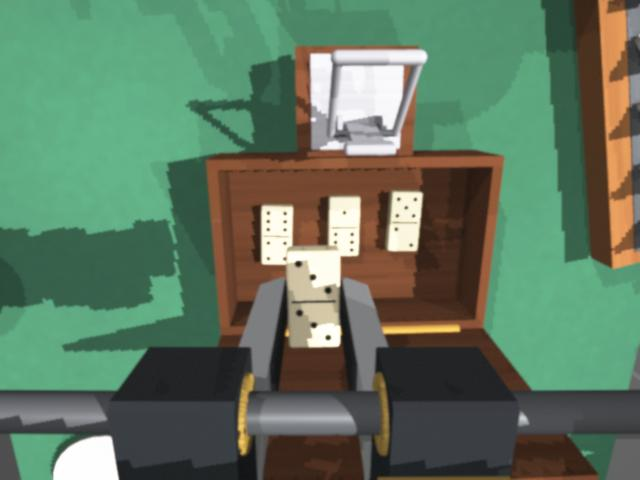

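>>> carry_out(rows=[[0.0,0.001,0.002,-0.012,0],[0.0,0.002,0.003,-0.016,0],[0.0,0.002,0.003,-0.016,0],[0.0,0.002,0.001,-0.016,0],[0,0.001,0.001,-0.015,0],[0,0,0,-0.014,0],[0,0,0,-0.011,0],[0,0,0,-0.008,0],[0,0,0,-0.005,0],[0,0,0,-0.002,0]])

```text
time: 26.8
tool_pos: [533.8, 40.7, 228.5]
eef_rot: [-0.002, 0.768, 0.64, 0.024]
force: [0.1, -0.6, 0.5]
grip_width: 23.7
```

```bash
python3 -c "
from h import *
s=st(); print(sum(s['q'][[1,2,4]])-np.pi);c=cap('wrist','w16')"
```

```text
t 26.8 tcp [533.8  40.7 228.5] TIP [540.7  47.3  29.8] jaw 79.7 zax [0.034 0.033] F [ 0.1 -0.6  0.5] w 23.7 q [-0.1   0.33  1.79  0.04  0.99 -1.51]
-0.030690111479247495
```

View pics/w16.png

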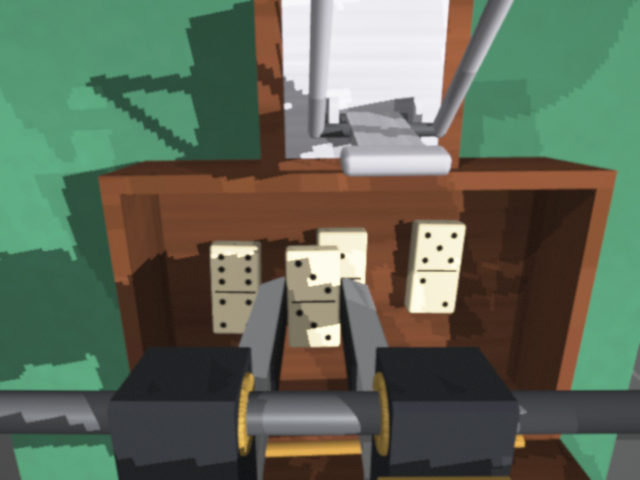

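>>> carry_out(rows=[[0.0,0.001,0.008,0,0],[0.0,0,0.004,0,0],[0.0,0,0,-0.003,0],[0.0,0,0,0,0],[0.036,0,0,0,0],[0.036,0,0,0,0],[0.036,0,0,0,0],[0.036,0,0,0.025,0],[0.04,0,0,0.04,0],[0.05,0,0,0.04,0],[0.05,0,0,0.04,0],[0.05,0,-0.01,0,0]])

```text
time: 27.85
tool_pos: [533.4, 44.8, 376.3]
eef_rot: [-0.003, 0.767, 0.641, 0.023]
force: [1.2, -0.6, 1.2]
grip_width: 50.1
```

```bash
python3 -c "
from h import *
s=st(); print(sum(s['q'][[1,2,4]])-np.pi);cap('wrist','w17'); c=cap('top');print(dominoes(c,10,(365,215,510,350)))"
```

```text
t 27.85 tcp [533.4  44.8 376.3] TIP [539.7  51.5 177.5] jaw 79.7 zax [0.032 0.034] F [ 1.2 -0.6  1.2] w 50.1 q [-0.09  0.14  1.68  0.04  1.29 -1.49]
-0.02857543023219833
[([442.0, 331.0], 386.5, -306.1, 47.7, 23.6, -81.6)]
```

View pics/w17.png

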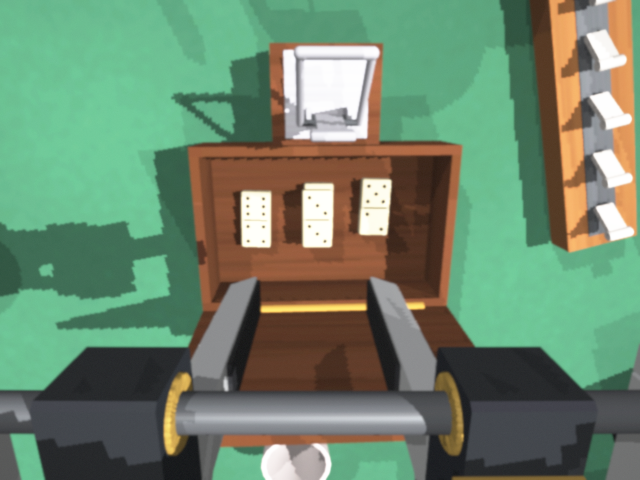

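>>> carry_out(rows=[[0.05,-0.012,-0.025,0,-6],[0.05,-0.015,-0.036,0,-7],[0.05,-0.015,-0.036,0,-7],[0.05,-0.015,-0.036,0,-7],[0.05,-0.015,-0.036,0,-7],[0.05,-0.015,-0.036,0,-7],[0.05,-0.015,-0.036,0,-7],[0.05,-0.015,-0.036,0,-7],[0.05,-0.013,-0.03,0,-6],[0.05,-0.01,-0.024,0,-4],[0.05,-0.006,-0.014,0,-2],[0.05,-0.002,-0.006,0,0]])

```text
time: 28.95
tool_pos: [367.4, -314.5, 347.0]
eef_rot: [-0.011, 0.996, 0.086, 0.012]
force: [0.1, 0.5, 0.7]
grip_width: 50.0
```

```bash
python3 -c "
from h import *
s=st(); print(sum(s['q'][[1,2,4]])-np.pi);c=cap('wrist','w18')
for d in dominoes(c,10): 
  if 40<d[3]<55:print(d)"
```

```text
t 28.95 tcp [ 367.4 -314.5  347. ] TIP [ 371.8 -309.9  148.1] jaw 9.9 zax [0.022 0.023] F [0.1 0.5 0.7] w 50.0 q [-0.9   0.07  1.82  0.03  1.25 -1.08]
0.004666009555622352
([328.0, 228.0], 386.8, -308.4, 48.6, 24.4, -81.5)
```

View pics/w18.png

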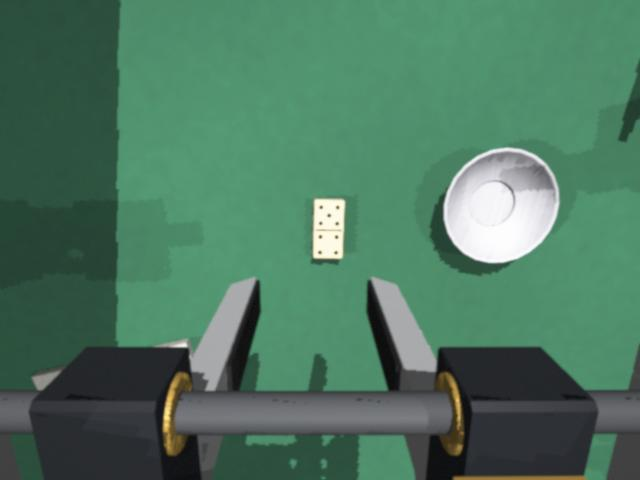

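>>> carry_out(rows=[[0.05,0.002,0,-0.014,-0.5],[0.05,0.003,0,-0.018,-0.5],[0.05,0.003,0,-0.018,-0.5],[0.05,0.003,0,-0.018,0],[0.05,0.002,0,-0.017,0],[0.05,0.002,0,-0.016,0],[0.05,0.001,0,-0.013,0],[0.05,0,0,-0.01,0],[0.05,0,0,-0.006,0],[0.05,0,0,-0.003,0]])

```text
time: 29.83
tool_pos: [385.3, -302.5, 199.8]
eef_rot: [-0.019, 0.996, 0.081, 0.009]
force: [0.3, -1.3, 17.0]
grip_width: 49.7
```

```bash
python3 -c "
from h import *
s=st(); print(sum(s['q'][[1,2,4]])-np.pi);c=cap('wrist','w18')"
```

```text
t 29.83 tcp [ 385.3 -302.5  199.8] TIP [ 388.1 -294.6    0.9] jaw 9.3 zax [0.014 0.039] F [ 0.3 -1.3 17. ] w 49.7 q [-0.85  0.31  1.9   0.05  0.95 -1.04]
0.02076913592178098
```

View pics/w18.png

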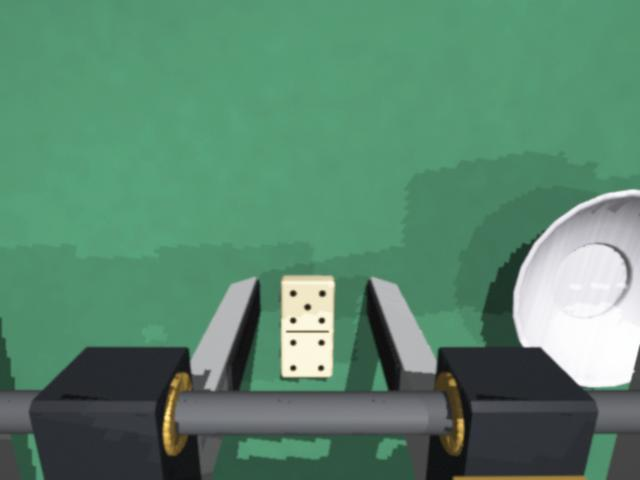

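>>> carry_out(rows=[[0.05,0,-0.002,0.003,0],[0.05,0,-0.006,0,-0.5],[0.05,0,-0.004,-0.002,0],[0.05,0,-0.001,-0.001,0],[0.05,0,0,0,0],[0.0,0,0,0,0],[0.0,0,0,0,0],[0.0,0,0,0,0],[0.0,0,0,0,0],[0.0,0,0,0,0]])

```text
time: 30.72
tool_pos: [386.3, -318.2, 202.8]
eef_rot: [-0.017, 0.997, 0.076, 0.011]
force: [0.5, 0.5, -0.7]
grip_width: 23.3
```

```bash
python3 -c "
from h import *
s=st(); print(sum(s['q'][[1,2,4]])-np.pi);c=cap('wrist','w18')"
```

```text
t 30.72 tcp [ 386.3 -318.2  202.8] TIP [ 390.1 -311.3    3.9] jaw 8.7 zax [0.019 0.035] F [ 0.5  0.5 -0.7] w 23.3 q [-0.87  0.32  1.87  0.05  0.96 -1.05]
0.014909852111860467
```

View pics/w18.png

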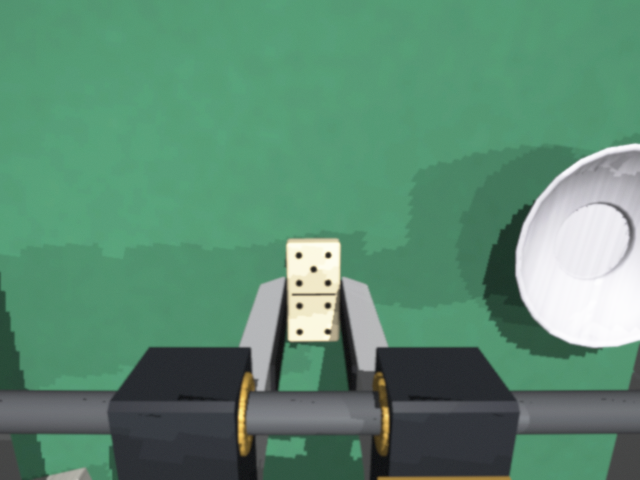

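>>> carry_out(rows=[[0.0,0,0,0.025,0],[0.0,0,0,0.04,0],[0.0,0,0,0.04,0],[0.0,0.006,0.012,0.035,4],[0.0,0.014,0.03,0.01,7],[0.0,0.016,0.036,0,7],[0.0,0.016,0.036,0,7],[0.0,0.016,0.036,0,7],[0.0,0.016,0.036,0,7],[0.0,0.016,0.036,0,7],[0.0,0.016,0.036,0,7],[0.0,0.014,0.03,0,7]])

```text
time: 31.77
tool_pos: [515.5, -20.5, 361.6]
eef_rot: [-0.016, 0.819, 0.574, 0.001]
force: [0.9, 0.8, -0.1]
grip_width: 23.8
```

>>> carry_out(rows=[[0.0,0.004,0.01,0,5],[0.0,0.002,0.005,0,2],[0.0,0,0,0,0]])

```text
time: 32.02
tool_pos: [523.0, 2.9, 361.3]
eef_rot: [-0.017, 0.776, 0.631, 0.001]
force: [-1.0, 0.0, 0.4]
grip_width: 23.5
```

```bash
python3 -c "
from h import *
s=st(); print(sum(s['q'][[1,2,4]])-np.pi);c=cap('wrist','w19')"
```

```text
t 32.02 tcp [523.    2.9 361.3] TIP [519.2   8.3 162.4] jaw 78.3 zax [-0.019  0.027] F [-1.   0.   0.4] w 23.5 q [-0.17  0.14  1.71  0.02  1.31 -1.54]
0.023554014971024717
```

View pics/w19.png

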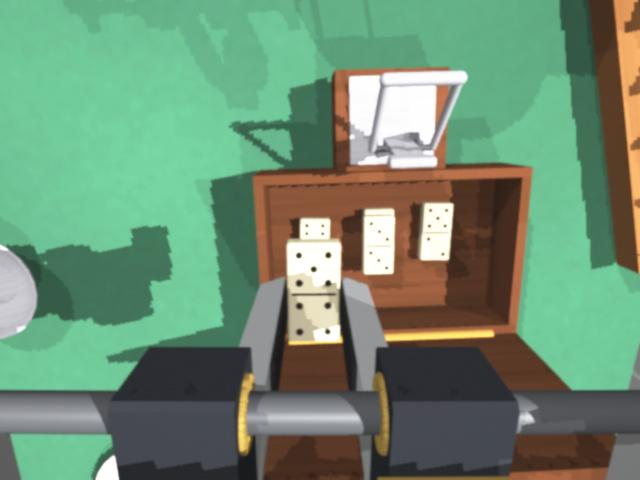

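>>> carry_out(rows=[[0.0,0.003,0,-0.012,0.5],[0.0,0.004,0,-0.018,0.5],[0.0,0.004,0,-0.018,0],[0.0,0.003,0,-0.018,0],[0,0.002,0,-0.016,0],[0,0.001,0,-0.014,0],[0,0.001,0,-0.012,0],[0,0,0,-0.008,0],[0,0,0,-0.005,0],[0,0,0,-0.002,0]])

```text
time: 32.9
tool_pos: [538.3, -6.3, 226.7]
eef_rot: [-0.017, 0.776, 0.63, -0.001]
force: [-0.3, -0.1, -0.0]
grip_width: 23.2
```

```bash
python3 -c "
from h import *
s=st(); print(sum(s['q'][[1,2,4]])-np.pi);c=cap('wrist','w19')"
```

```text
t 32.9 tcp [538.3  -6.3 226.7] TIP [533.9  -1.3  27.8] jaw 78.1 zax [-0.022  0.025] F [-0.3 -0.1 -0. ] w 23.2 q [-0.18  0.35  1.77  0.02  1.05 -1.55]
0.02609181817781625
```

View pics/w19.png

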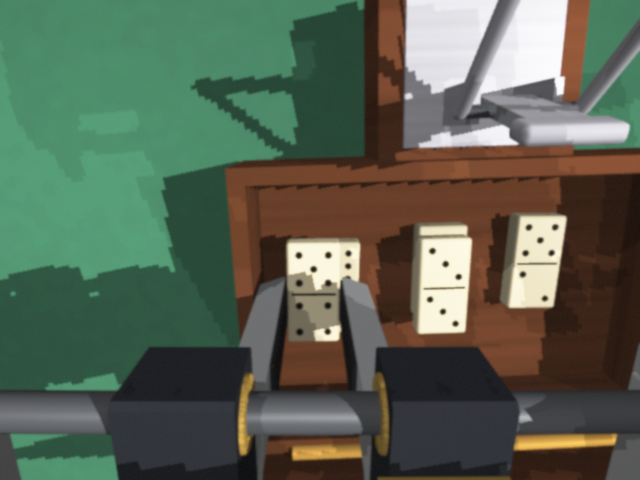

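>>> carry_out(rows=[[0.0,0.001,0.006,0,0],[0.0,0,0.003,0,0],[0.0,0,0,-0.002,0],[0.0,0,0,0,0],[0.036,0,0,0,0],[0.036,0,0,0,0],[0.036,0,0,0,0],[0.036,0,0,0.02,0],[0.036,0,0,0.035,0],[0.036,0,0,0.04,0],[0.036,0,0,0.04,0],[0.036,0,0,0.03,0]])

```text
time: 33.95
tool_pos: [535.5, 4.3, 390.0]
eef_rot: [-0.022, 0.776, 0.63, -0.006]
force: [0.7, -0.9, 1.1]
grip_width: 36.0
```

```bash
python3 -c "
from h import *
s=st(); print(sum(s['q'][[1,2,4]])-np.pi);cap('wrist','w20'); c=cap('top');print(dominoes(c,10,(365,215,510,350)));cap('scene','s20')"
```

```text
t 33.95 tcp [535.5   4.3 390. ] TIP [528.3   9.7 191.2] jaw 78.1 zax [-0.036  0.027] F [ 0.7 -0.9  1.1] w 36.0 q [-0.16  0.15  1.64  0.02  1.39 -1.53]
0.04005872691600132
[]
```

View pics/w20.png

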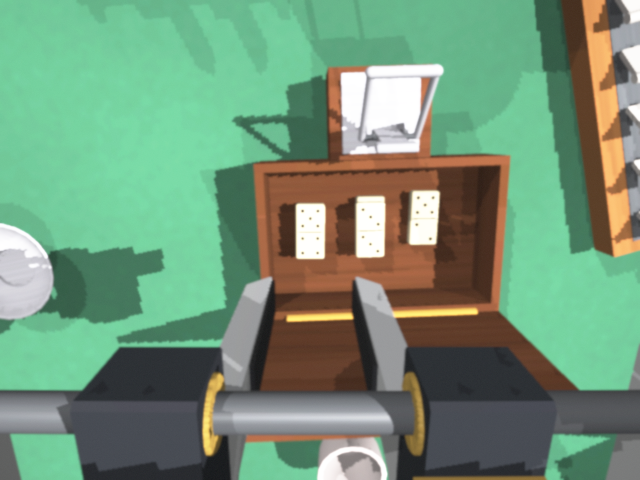

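View pics/s20.png

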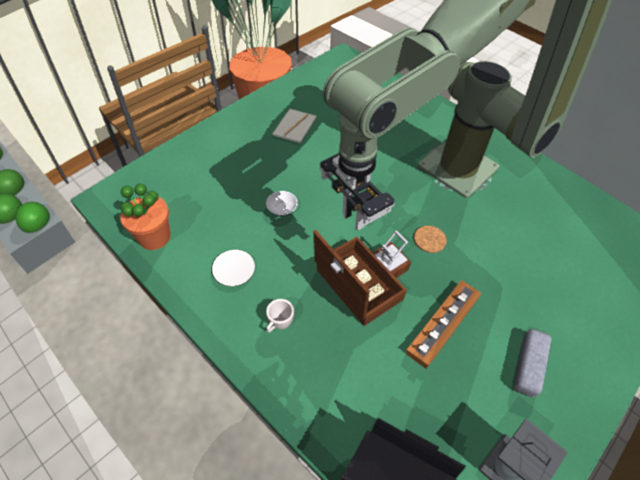

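```bash
cat >> h.py <<'E'
TH=np.radians(-10.1); BC=np.array([548.,65.5]); EX=np.array([np.cos(TH),np.sin(TH)]); EY=np.array([-EX[1],EX[0]])
def tobox(P):
    P=np.atleast_2d(P); d=P[:,:2]-BC
    return np.c_[d@EX,d@EY,P[:,2]]
def toworld(b):
    b=np.atleast_2d(b); return np.c_[BC+b[:,:1]*EX+b[:,1:2]*EY,b[:,2]]
def tipbox():
    s=readout.state(); w,x,y,z=s['eef_rot']; M=Ro.from_quat([x,y,z,w]).as_matrix()
    print('tip in box',tobox(s['tool_pos']+199*M[:,2]).round(1))
E
python3 - <<'E'
from h import *
tipbox()
c=cap('scene')
# cup, saucer
t=cap('top')
print('cup top',onplane(t,[[310,165]],55).round(0), tobox(onplane(t,[[310,165]],55)).round(0),'saucer',tobox(onplane(t,[[394,177]],13)).round(0))
# lid points by scene depth: grid over lid region
vv,uu=np.mgrid[225:320:1,310:372:1]
P=depthpts(c,np.c_[uu.ravel(),vv.ravel()]); B=tobox(P)
k=(B[:,2]>75)&(B[:,2]<185)&(abs(B[:,1])<95)&(B[:,0]>50)&(B[:,0]<120)
B=B[k]; print(len(B)); A=np.c_[B[:,2],np.ones(len(B))]
g=abs(B[:,1])>20
print('x vs z fit',np.linalg.lstsq(A[g],B[g,0],rcond=None)[0], 'zmax',np.percentile(B[:,2],99))
E
```

```text
tip in box [[ -7.6 -58.4 191.8]]
cup top [[760.   0.  55.]] [[220. -27.  55.]] saucer [[ 242. -226.   13.]]
1459
x vs z fit [1.53612726e-02 7.37977030e+01] zmax 182.45200055308968
```

>>> carry_out(rows=[[0.0,0,0,0.02,0],[0.0,0.01,0,0.025,0],[0.0,0.02,-0.002,0.005,0.5],[0.0,0.024,-0.003,0,0.5],[0,0.024,-0.003,0,0.5],[0,0.02,-0.003,0,0],[0,0.014,-0.002,0,0],[0,0.008,0,0,0],[0,0.004,0,0,0]])

```text
time: 34.95
tool_pos: [657.9, -8.4, 411.5]
eef_rot: [-0.041, 0.767, 0.64, -0.023]
force: [0.5, 0.0, 0.7]
grip_width: 0.6
```

```bash
python3 -c "
from h import *
s=st(); print(sum(s['q'][[1,2,4]])-np.pi);tipbox()"
```

```text
t 34.95 tcp [657.9  -8.4 411.5] TIP [640.4  -1.8 213.4] jaw 79.6 zax [-0.088  0.033] F [0.5 0.  0.7] w 0.6 q [-0.15  0.4   1.28  0.02  1.55 -1.54]
0.09157740289860339
tip in box [[102.8 -50.1 213.4]]
```

>>> carry_out(rows=[[0.0,0.004,0,-0.014,0],[0.0,0.004,0,-0.018,0],[0.0,0.002,0,-0.018,0],[0.0,0,0,-0.016,0],[0,0,0,-0.01,0],[0,0,0,0,0]])

```text
time: 35.45
tool_pos: [664.5, -7.3, 321.5]
eef_rot: [-0.046, 0.767, 0.64, -0.028]
force: [-0.7, 0.7, -0.7]
grip_width: 0.7
```

```bash
python3 -c "
from h import *
s=st(); print(sum(s['q'][[1,2,4]])-np.pi);tipbox()"
```

```text
t 35.45 tcp [664.5  -7.3 321.5] TIP [ 6.443e+02 -3.000e-01  1.237e+02] jaw 79.6 zax [-0.102  0.035] F [-0.7  0.7 -0.7] w 0.7 q [-0.15  0.49  1.34  0.02  1.42 -1.54]
0.10605468736360857
tip in box [[106.3 -47.9 123.7]]
```

>>> carry_out(rows=[[0.0,-0.008,0.001,0.003,0],[0.0,-0.011,0.002,0.003,0],[0.0,-0.011,0.002,0.003,0],[0.0,-0.011,0.002,0.002,0],[0,-0.009,0.002,0,0]])

```text
time: 35.87
tool_pos: [613.3, 1.6, 329.7]
eef_rot: [-0.045, 0.767, 0.64, -0.027]
force: [2.4, -0.7, -0.5]
grip_width: 0.4
```

```bash
python3 -c "
from h import *
s=st(); print(sum(s['q'][[1,2,4]])-np.pi);tipbox();cap('scene','s21')"
```

```text
t 35.87 tcp [613.3   1.6 329.7] TIP [593.7   8.4 131.8] jaw 79.6 zax [-0.098  0.034] F [ 2.4 -0.7 -0.5] w 0.4 q [-0.14  0.38  1.48  0.02  1.38 -1.54]
0.10231108823399593
tip in box [[ 55.  -48.2 131.8]]
```

View pics/s21.png

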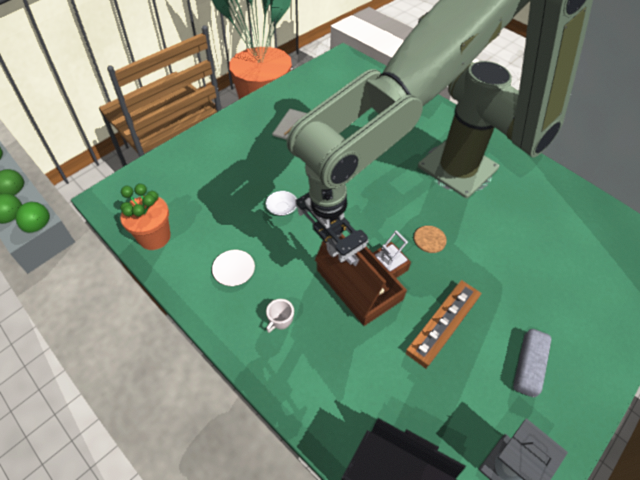

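>>> carry_out(rows=[[0.0,-0.01,0.002,0,0],[0.0,-0.011,0.002,-0.001,0],[0.0,-0.011,0.002,-0.004,0],[0.0,-0.01,0.002,-0.006,0],[0,-0.009,0.002,-0.009,0],[0,-0.008,0.001,-0.01,0]])

```text
time: 36.42
tool_pos: [555.5, 12.5, 307.7]
eef_rot: [-0.036, 0.767, 0.64, -0.019]
force: [-0.1, 0.1, 1.9]
grip_width: 0.6
```

```bash
python3 -c "
from h import *
s=st(); tipbox()"
```

```text
t 36.42 tcp [555.5  12.5 307.7] TIP [540.4  18.6 109.3] jaw 79.6 zax [-0.076  0.03 ] F [-0.1  0.1  1.9] w 0.6 q [-0.14  0.29  1.66  0.02  1.28 -1.54]
tip in box [[  0.8 -47.5 109.3]]
```

>>> carry_out(rows=[[0.0,-0.006,0.001,-0.009,0],[0.0,-0.006,0.001,-0.01,0],[0.0,-0.005,0.001,-0.01,0],[0.0,-0.004,0.001,-0.01,0],[0,-0.003,0,-0.008,0],[0,-0.002,0,-0.006,0]])

```text
time: 36.92
tool_pos: [529.5, 16.8, 256.3]
eef_rot: [-0.032, 0.767, 0.64, -0.016]
force: [-9.9, 0.5, 52.6]
grip_width: -0.0
```

```bash
python3 -c "
from h import *
s=st(); tipbox();cap('wrist','w22')"
```

```text
t 36.92 tcp [529.5  16.8 256.3] TIP [516.3  22.6  57.8] jaw 79.6 zax [-0.066  0.029] F [-9.9  0.5 52.6] w -0.0 q [-0.14  0.3   1.76  0.02  1.15 -1.54]
tip in box [[-23.7 -47.8  57.8]]
```

View pics/w22.png

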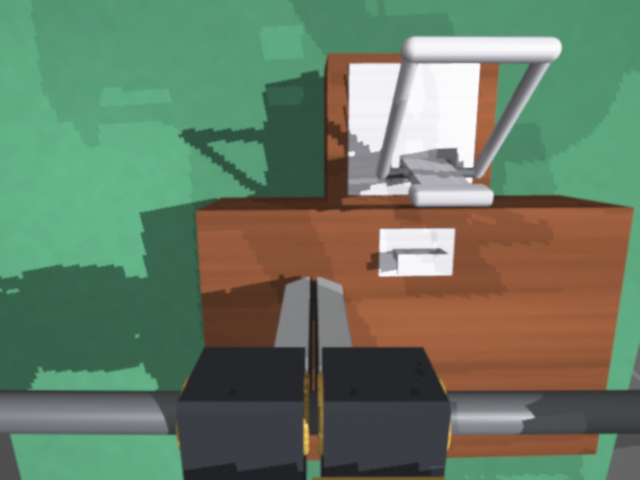

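>>> carry_out(rows=[[0.0,0,0,0.02,0],[0.0,0,0,0.035,0],[0.0,0,0,0.04,0],[0.0,-0.006,0.004,0.035,0],[0.0,-0.018,0.01,0.01,0],[0,-0.02,0.012,0,0],[0,-0.02,0.012,0,0],[0,-0.02,0.012,0,0],[0,-0.016,0.009,0,0],[0,-0.01,0.005,0,0],[0,-0.005,0.002,0,0]])

```text
time: 37.88
tool_pos: [408.0, 83.8, 397.4]
eef_rot: [-0.036, 0.768, 0.639, -0.02]
force: [0.6, 0.8, -0.5]
grip_width: 0.4
```

```bash
python3 -c "
from h import *
s=st(); tipbox();cap('wrist','w23');c2=cap('scene');c=cap('top')
a=cv2.resize(c['frame'][240:330,225:345],None,fx=6,fy=6,interpolation=cv2.INTER_CUBIC);cv2.imwrite('pics/t23.png',a[:,:,::-1])
a=cv2.resize(c2['frame'][215:305,340:450],None,fx=6,fy=6,interpolation=cv2.INTER_CUBIC);cv2.imwrite('pics/s23.png',a[:,:,::-1])"
```

```text
t 37.88 tcp [408.   83.8 397.4] TIP [392.7  89.9 199.1] jaw 79.5 zax [-0.076  0.031] F [ 0.6  0.8 -0.5] w 0.4 q [-0.02 -0.11  1.89  0.03  1.44 -1.41]
tip in box [[-157.1   -3.2  199.1]]
```

View pics/w23.png

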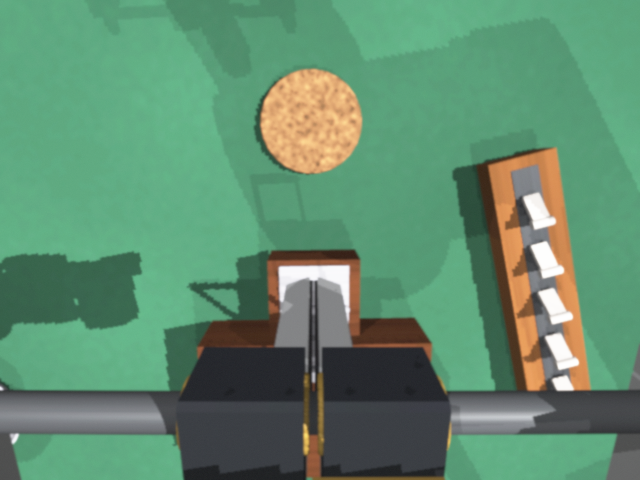

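View pics/t23.png

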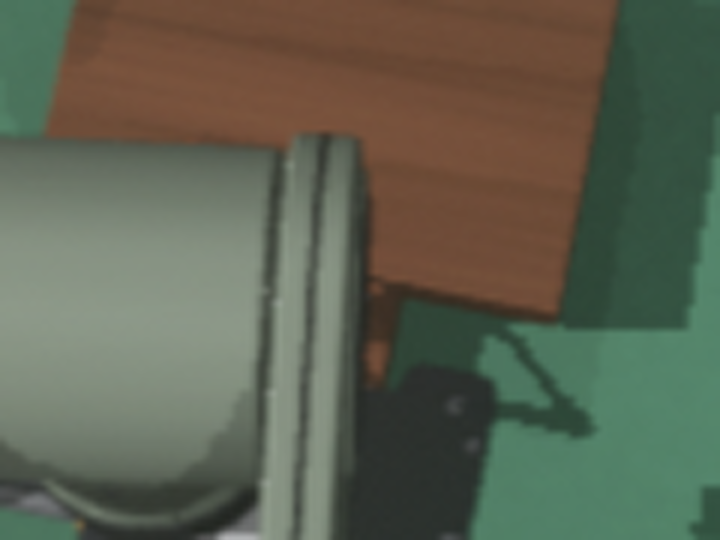

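View pics/s23.png

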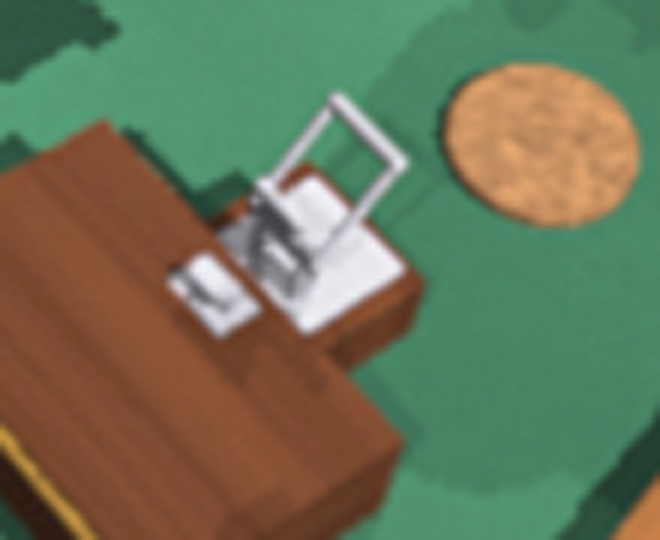

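```bash
python3 - <<'E'
from h import *
c=cap('scene'); t=cap('top')
def tri(us,ut):
    A=[];b=[]
    for cc,u in((c,us),(t,ut)):
        r=(rays(cc,[u])@cc['R'])[0]; r/=np.linalg.norm(r); C=-cc['R'].T@cc['t']; M=np.eye(3)-np.outer(r,r); A.append(M); b.append(M@C)
    A=np.vstack(A); b=np.hstack(b); X=np.linalg.lstsq(A,b,rcond=None)[0]; return X,np.linalg.norm(A@X-b)
for n,us,ut in(('bar',(401.7,236.7),(266,305)),('tip',(386.5,249.2),(269.5,286))):
    X,e=tri(us,ut); print(n,X.round(1),'res',e.round(1),tobox(X).round(1))
# alternatively assume y_box=0 plane: intersect scene ray
for n,us in(('bar',(401.7,236.7)),('tip',(386.5,249.2)),('keeper',(340+213/6,215+290/6))):
    r=(rays(c,[us])@c['R'])[0]; C=-c['R'].T@c['t']; s=-((C[:2]-BC)@EY)/(r[:2]@EY); print(n,'plane y=0',tobox(C+s*r).round(1))
E
```

```text
bar [431.   86.8 119.5] res 1.3 [[-118.9    0.5  119.5]]
tip [474.2  80.1 101.4] res 2.3 [[-75.2   1.4 101.4]]
bar plane y=0 [[-121.1    0.   117. ]]
tip plane y=0 [[-74.5  -0.  100.8]]
keeper plane y=0 [[-44.9  -0.   62.9]]
```

>>> carry_out(rows=[[0.0,0,0.001,-0.012,0],[0.0,0,0.001,-0.016,0],[0.0,0,0.001,-0.016,0],[0.0,0,0,-0.014,0],[0.0,0,0,-0.011,0],[0,0,0,-0.008,0],[0,0,0,-0.004,0],[0,0,0,0,0]])

```text
time: 38.8
tool_pos: [417.0, 82.4, 314.7]
eef_rot: [-0.033, 0.771, 0.636, -0.017]
force: [-0.3, -0.3, -0.2]
grip_width: 0.4
```

```bash
python3 -c "
from h import *
s=st(); tipbox()"
```

```text
t 38.8 tcp [417.   82.4 314.7] TIP [403.3  88.3 116.3] jaw 79.0 zax [-0.069  0.03 ] F [-0.3 -0.3 -0.2] w 0.4 q [-0.02  0.    1.97  0.03  1.24 -1.41]
tip in box [[-146.4   -2.9  116.3]]
```

>>> carry_out(rows=[[0.0,0,0.002,-0.004,0],[0.0,0.004,0,0,0],[0.0,0.006,-0.001,0,0],[0.0,0.006,-0.001,0,0],[0.0,0.006,-0.001,0,0]])

```text
time: 39.22
tool_pos: [441.4, 81.3, 312.1]
eef_rot: [-0.033, 0.771, 0.636, -0.016]
force: [-0.0, -0.1, 0.7]
grip_width: 0.8
```

```bash
python3 -c "
from h import *
s=st(); tipbox()"
```

```text
t 39.22 tcp [441.4  81.3 312.1] TIP [428.   87.3 113.7] jaw 79.0 zax [-0.067  0.03 ] F [-0.  -0.1  0.7] w 0.8 q [-0.02  0.06  1.92  0.03  1.24 -1.41]
tip in box [[-121.9    0.4  113.7]]
```

>>> carry_out(rows=[[0.0,0.006,-0.001,0,0],[0.0,0.006,-0.001,0,0],[0.0,0.006,-0.001,0.001,0],[0.0,0.006,-0.001,0.001,0],[0.0,0.006,-0.001,0,0]])

```text
time: 39.63
tool_pos: [476.2, 75.6, 315.6]
eef_rot: [-0.031, 0.771, 0.636, -0.015]
force: [-0.3, -0.2, 0.7]
grip_width: 0.8
```

```bash
python3 -c "
from h import *
s=st(); tipbox();c=cap('scene')
a=cv2.resize(c['frame'][195:305,320:450],None,fx=5,fy=5,interpolation=cv2.INTER_CUBIC);cv2.imwrite('pics/s24.png',a[:,:,::-1])"
```

```text
t 39.63 tcp [476.2  75.6 315.6] TIP [463.7  81.5 117.1] jaw 79.0 zax [-0.063  0.029] F [-0.3 -0.2  0.7] w 0.8 q [-0.03  0.12  1.84  0.03  1.25 -1.42]
tip in box [[-85.8   0.9 117.1]]
```

View pics/s24.png

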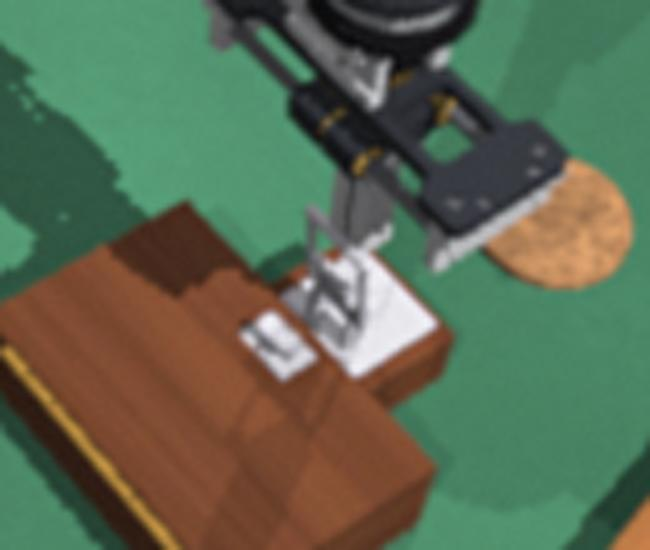

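>>> carry_out(rows=[[0.0,0.006,-0.001,0,0],[0.0,0.006,-0.001,0,0],[0.0,0.003,0,0,0],[0.0,0,0,0,0],[0.0,0,0,0,0]])

```text
time: 40.1
tool_pos: [494.6, 72.9, 315.6]
eef_rot: [-0.031, 0.771, 0.636, -0.014]
force: [0.4, 0.2, -0.0]
grip_width: 0.3
```

```bash
python3 -c "
from h import *
s=st(); tipbox();c=cap('scene')
a=cv2.resize(c['frame'][195:305,320:450],None,fx=5,fy=5,interpolation=cv2.INTER_CUBIC);cv2.imwrite('pics/s24.png',a[:,:,::-1])"
```

```text
t 40.1 tcp [494.6  72.9 315.6] TIP [482.4  78.7 117. ] jaw 79.0 zax [-0.061  0.029] F [ 0.4  0.2 -0. ] w 0.3 q [-0.03  0.16  1.79  0.03  1.25 -1.42]
tip in box [[-66.9   1.5 117. ]]
```

View pics/s24.png

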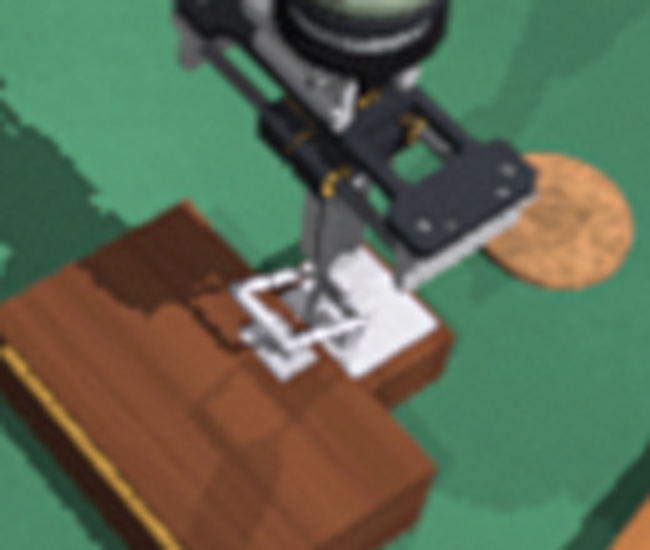

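>>> carry_out(rows=[[0.0,0,0,0.005,0],[0.0,0,0,0.01,0],[0.0,0,0,0.01,0],[0.0,0,0,0,0]])

```text
time: 40.48
tool_pos: [493.5, 73.2, 342.5]
eef_rot: [-0.031, 0.771, 0.636, -0.015]
force: [-0.3, -0.2, 0.9]
grip_width: 0.2
```

```bash
python3 -c "
from h import *
s=st(); tipbox();c=cap('scene');cap('wrist','w25')
a=cv2.resize(c['frame'][215:295,330:430],None,fx=7,fy=7,interpolation=cv2.INTER_CUBIC);cv2.imwrite('pics/s25.png',a[:,:,::-1])"
```

```text
t 40.48 tcp [493.5  73.2 342.5] TIP [480.9  79.  144. ] jaw 79.0 zax [-0.063  0.029] F [-0.3 -0.2  0.9] w 0.2 q [-0.03  0.13  1.77  0.03  1.31 -1.42]
tip in box [[-68.4   1.5 144. ]]
```

View pics/s25.png

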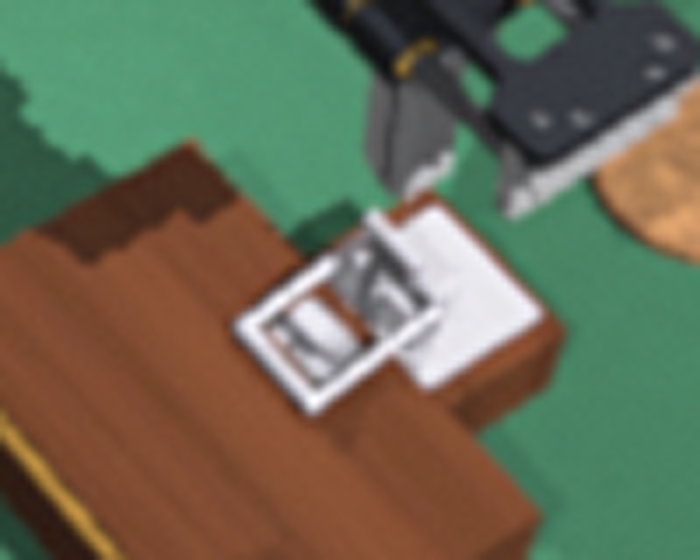

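View pics/w25.png

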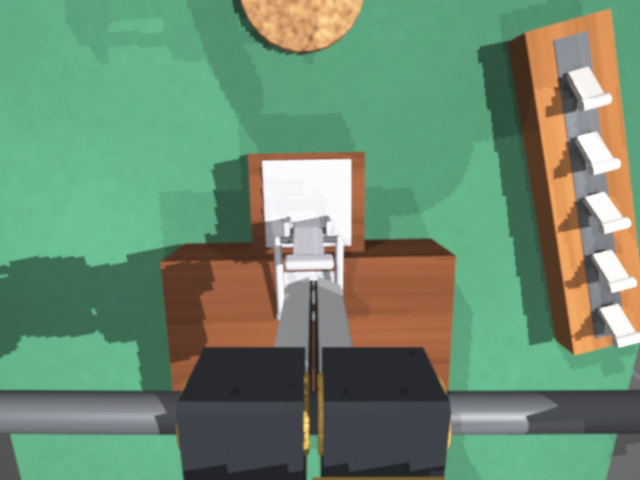

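The bail lies over the keeper: its crossbar is at crop (276,366) behind the hook, and the lever is still standing at (400,260). I'll check the numbers, then bring the finger to the +x side of the lever.

```bash
python3 - <<'E'
from h import *
c=cap('scene')
def y0(us):
    r=(rays(c,[us])@c['R'])[0]; C=-c['R'].T@c['t']; s=-((C[:2]-BC)@EY)/(r[:2]@EY); return tobox(C+s*r).round(1)
print('bar',y0((330+276/7,215+366/7)),'levertip',y0((330+402/7,215+258/7)))
E
```

```text
bar [[-25.4  -0.   61.8]] levertip [[-80.4   0.   84.5]]
```

>>> carry_out(rows=[[0.0,0.006,-0.001,0,0],[0.0,0.008,-0.001,0,0],[0.0,0.004,-0.001,0,0],[0.0,0,0,-0.008,0],[0.0,0,0,-0.01,0]])

```text
time: 41.05
tool_pos: [513.4, 69.7, 322.4]
eef_rot: [-0.031, 0.771, 0.636, -0.015]
force: [0.1, 0.3, 1.1]
grip_width: 0.6
```

```bash
python3 -c "
from h import *
s=st(); tipbox()"
```

```text
t 41.05 tcp [513.4  69.7 322.4] TIP [500.9  75.5 123.9] jaw 79.0 zax [-0.063  0.029] F [0.1 0.3 1.1] w 0.6 q [-0.04  0.19  1.74  0.03  1.27 -1.43]
tip in box [[-48.1   1.6 123.9]]
```

>>> carry_out(rows=[[0.0,-0.001,0,-0.01,0],[0.0,-0.001,0,-0.01,0],[0.0,0,0,-0.006,0],[0.0,0,0,-0.003,0],[0.0,0,0,0,0]])

```text
time: 41.47
tool_pos: [508.8, 69.7, 284.5]
eef_rot: [-0.035, 0.771, 0.635, -0.019]
force: [0.1, -0.7, 0.0]
grip_width: 0.2
```

```bash
python3 -c "
from h import *
s=st(); tipbox();c=cap('scene')
a=cv2.resize(c['frame'][215:295,330:430],None,fx=7,fy=7,interpolation=cv2.INTER_CUBIC);cv2.imwrite('pics/s26.png',a[:,:,::-1])"
```

```text
t 41.47 tcp [508.8  69.7 284.5] TIP [494.1  75.6  86.1] jaw 79.0 zax [-0.074  0.03 ] F [ 0.1 -0.7  0. ] w 0.2 q [-0.04  0.23  1.78  0.03  1.2  -1.43]
tip in box [[-54.8   0.5  86.1]]
```

View pics/s26.png

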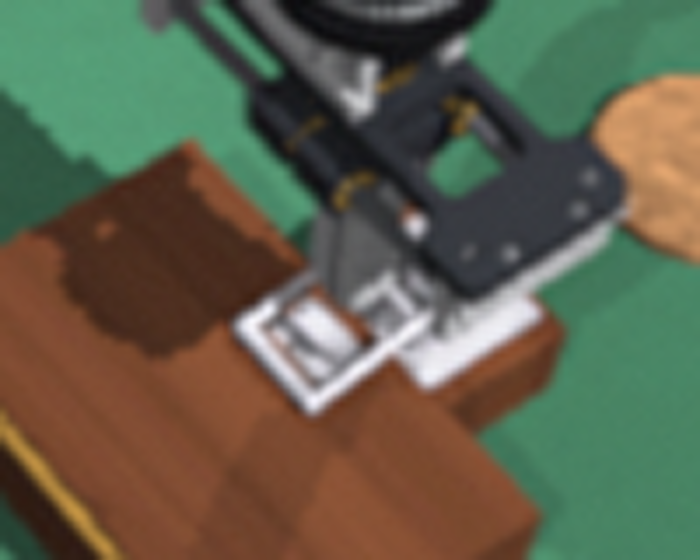

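>>> carry_out(rows=[[0.0,-0.006,0.001,0.001,0],[0.0,-0.006,0.001,0.001,0],[0.0,-0.006,0.001,0,0],[0.0,-0.006,0.001,0,0]])

```text
time: 41.85
tool_pos: [485.4, 73.6, 289.1]
eef_rot: [-0.032, 0.771, 0.636, -0.016]
force: [1.5, -0.3, -0.8]
grip_width: 0.4
```

```bash
python3 -c "
from h import *
s=st(); tipbox()"
```

```text
t 41.85 tcp [485.4  73.6 289.1] TIP [472.4  79.4  90.6] jaw 78.9 zax [-0.065  0.029] F [ 1.5 -0.3 -0.8] w 0.4 q [-0.03  0.18  1.83  0.03  1.19 -1.42]
tip in box [[-76.8   0.4  90.6]]
```

>>> carry_out(rows=[[0.0,-0.006,0.001,0,0],[0.0,-0.006,0.001,0,0],[0.0,-0.006,0.001,-0.001,0],[0.0,-0.004,0.001,-0.003,0]])

```text
time: 42.18
tool_pos: [461.5, 78.0, 287.3]
eef_rot: [-0.03, 0.771, 0.636, -0.014]
force: [0.4, -1.6, -0.7]
grip_width: 0.5
```

```bash
python3 -c "
from h import *
s=st(); tipbox();c=cap('scene')
a=cv2.resize(c['frame'][215:295,330:430],None,fx=7,fy=7,interpolation=cv2.INTER_CUBIC);cv2.imwrite('pics/s27.png',a[:,:,::-1])"
```

```text
t 42.18 tcp [461.5  78.  287.3] TIP [449.8  83.7  88.7] jaw 79.0 zax [-0.059  0.028] F [ 0.4 -1.6 -0.7] w 0.5 q [-0.03  0.13  1.89  0.03  1.18 -1.42]
tip in box [[-99.9   0.7  88.7]]
```

View pics/s27.png

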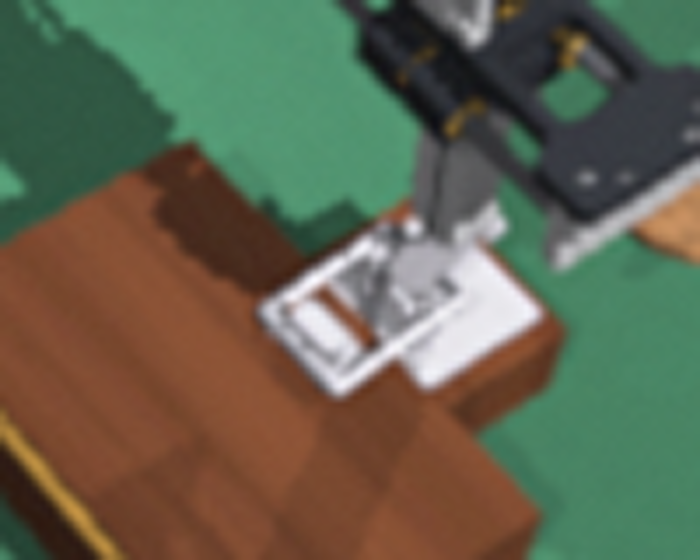

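>>> carry_out(rows=[[0.0,-0.004,0.001,-0.006,0],[0.0,-0.003,0,-0.008,0],[0.0,-0.002,0,-0.008,0],[0.0,-0.001,0,-0.006,0]])

```text
time: 42.57
tool_pos: [449.6, 79.9, 257.7]
eef_rot: [-0.03, 0.771, 0.636, -0.013]
force: [-0.9, -0.7, 35.9]
grip_width: 0.6
```

```bash
python3 -c "
from h import *
s=st(); tipbox()"
```

```text
t 42.57 tcp [449.6  79.9 257.7] TIP [437.8  85.8  59.1] jaw 79.0 zax [-0.059  0.03 ] F [-0.9 -0.7 35.9] w 0.6 q [-0.02  0.16  1.94  0.03  1.11 -1.42]
tip in box [[-112.1    0.7   59.1]]
```

>>> carry_out(rows=[[0.0,-0.002,0,-0.003,0],[0.0,-0.001,0,-0.003,0],[0.0,0,0,-0.002,0]])

```text
time: 42.82
tool_pos: [449.8, 79.9, 257.8]
eef_rot: [-0.03, 0.771, 0.636, -0.013]
force: [-7.4, 0.1, 18.4]
grip_width: 0.3
```

```bash
python3 -c "
from h import *
s=st(); tipbox();c=cap('scene')
a=cv2.resize(c['frame'][215:295,330:430],None,fx=7,fy=7,interpolation=cv2.INTER_CUBIC);cv2.imwrite('pics/s28.png',a[:,:,::-1])"
```

```text
t 42.82 tcp [449.8  79.9 257.8] TIP [438.2  85.8  59.2] jaw 79.0 zax [-0.058  0.03 ] F [-7.4  0.1 18.4] w 0.3 q [-0.02  0.16  1.94  0.03  1.1  -1.42]
tip in box [[-111.6    0.7   59.2]]
```

View pics/s28.png

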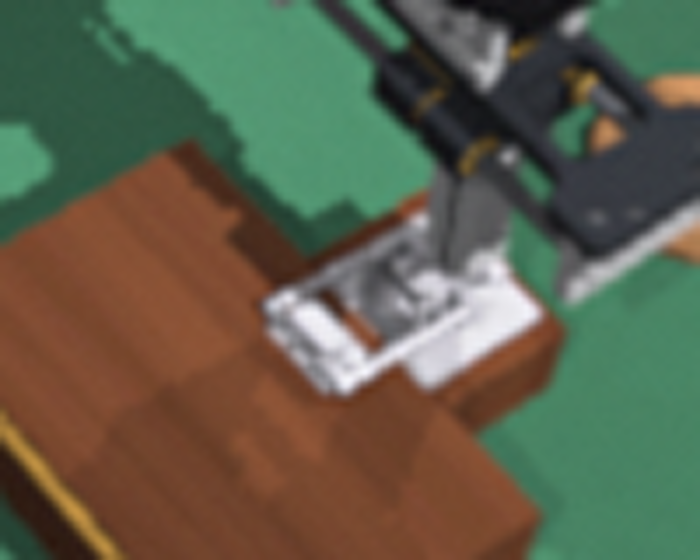

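>>> carry_out(rows=[[0.0,0,0,0.01,0],[0.0,0,0,0.03,0],[0.0,0,0,0.04,0],[0.0,0,0,0.04,0],[0.0,-0.005,-0.015,0.03,0],[0.0,-0.01,-0.035,0.02,0],[0.0,-0.01,-0.04,0,0],[0.0,-0.01,-0.04,0,0],[0.0,-0.01,-0.04,0,0],[0.0,-0.005,-0.03,0,0],[0.0,0,-0.02,0,0],[0.0,0,-0.01,0,0]])

```text
time: 43.87
tool_pos: [391.2, -156.7, 424.1]
eef_rot: [-0.037, 0.768, 0.639, -0.022]
force: [-0.1, 0.8, 0.1]
grip_width: 0.5
```

```bash
python3 - <<'E'
from h import *
s=st(); c=cap('scene'); t=cap('top'); w=cap('wrist','w29')
a=cv2.resize(c['frame'][215:305,335:435],(400,360),interpolation=cv2.INTER_CUBIC)
b=cv2.resize(t['frame'][240:330,225:325],(400,360),interpolation=cv2.INTER_CUBIC)
cv2.imwrite('pics/s29.png',np.hstack([a,b])[:,:,::-1]); cv2.imwrite('pics/t29.png',t['frame'][:,:,::-1])
E
```

```text
t 43.87 tcp [ 391.2 -156.7  424.1] TIP [ 375.1 -150.8  225.8] jaw 79.5 zax [-0.081  0.029] F [-0.1  0.8  0.1] w 0.5 q [-0.58 -0.12  1.84 -0.02  1.5  -1.97]
```

View pics/s29.png

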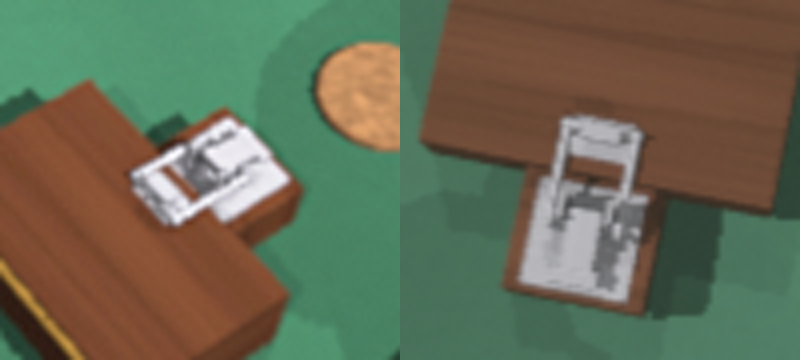

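View pics/t29.png

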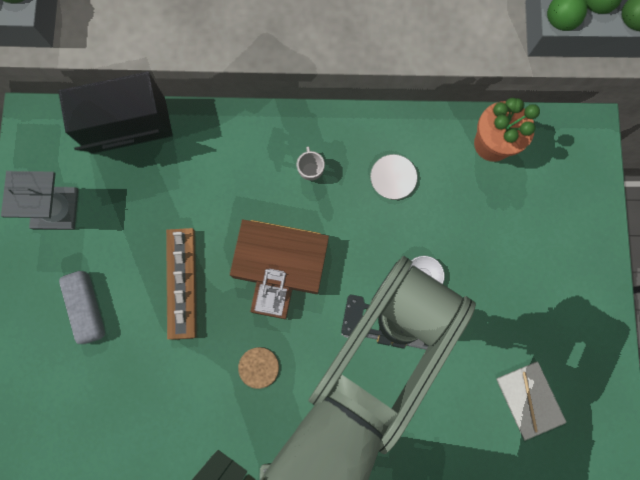

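```bash
python3 - <<'E'
from h import *
for n in ('scene','top'):
    c=cap(n)
    vv,uu=np.mgrid[200:320,220:440] if n=='scene' else np.mgrid[230:330,220:340]
    B=tobox(depthpts(c,np.c_[uu.ravel(),vv.ravel()]))
    for x in range(-135,-10,8):
        k=(B[:,0]>=x)&(B[:,0]<x+8)
        k1=k&(abs(B[:,1])<9); k2=k&(abs(B[:,1])>28)&(abs(B[:,1])<38)
        if k1.sum()>2 and k2.sum()>2: print(n,x,k1.sum(),'centre z',np.percentile(B[k1,2],[50,90]).round(1),'beside',np.median(B[k2,2]).round(1))
E
```

```text
scene -127 18 centre z [54.4 56.3] beside 40.4
scene -119 21 centre z [56.3 59.8] beside 40.3
scene -111 18 centre z [58.9 61.7] beside 39.7
scene -103 17 centre z [60.9 63.4] beside 38.8
scene -95 20 centre z [61.9 65.1] beside 39.6
scene -87 27 centre z [43.6 66. ] beside 39.0
scene -79 11 centre z [43.3 44.4] beside 41.0
scene -71 3 centre z [58.2 58.3] beside 56.4
scene -63 17 centre z [58.3 61.6] beside 58.9
scene -55 9 centre z [59.6 68. ] beside 58.5
scene -47 22 centre z [70.9 73.4] beside 58.9
scene -39 31 centre z [62.2 66.7] beside 59.1
scene -31 18 centre z [58.7 60.6] beside 58.5
scene -23 21 centre z [59.2 60. ] beside 58.4
scene -15 21 centre z [58.2 61.5] beside 58.5
top -135 35 centre z [39.8 45. ] beside 39.9
top -127 31 centre z [55.1 57.6] beside 40.7
top -119 33 centre z [57.4 60.6] beside 40.7
top -111 31 centre z [59.1 61.6] beside 42.0
top -103 31 centre z [61.8 64.3] beside 40.8
top -95 33 centre z [61.6 65.4] beside 41.5
top -87 23 centre z [62.6 67.1] beside 40.9
top -79 29 centre z [43.5 46.1] beside 41.3
top -71 34 centre z [42.4 58.8] beside 42.0
top -63 28 centre z [59.  62.3] beside 58.1
top -55 32 centre z [60.3 63.7] beside 59.4
top -47 31 centre z [71.9 75.5] beside 58.5
top -39 24 centre z [60.8 70.9] beside 59.8
top -31 27 centre z [58.  61.5] beside 59.1
top -23 31 centre z [58.9 61.3] beside 58.4
top -15 28 centre z [59.3 61.9] beside 58.3
```

```bash
python3 - <<'E'
from h import *
c=cap('scene'); v,u=np.mgrid[270:370,400:490]
P=depthpts(c,np.c_[u.ravel(),v.ravel()]); d=P[:,:2]-[487.5,291]; a=np.radians(4.2)
x=d@[np.cos(a),np.sin(a)]; y=d@[-np.sin(a),np.cos(a)]
for h in(-90,-45,0,45,90):
    k=(abs(y)<7)&(x>h-15)&(x<h+35)&(P[:,2]>42); print(h,k.sum(),'heads x off',np.median(x[k]-h).round(1),'zmax',np.percentile(P[k,2],95).round(1))
print(readout.state()['force'].round(2)); print(job_done())
E
```

```text
-90 19 heads x off 22.1 zmax 49.0
-45 21 heads x off 21.8 zmax 48.7
0 22 heads x off 18.7 zmax 51.3
45 25 heads x off 19.0 zmax 50.2
90 25 heads x off 18.8 zmax 50.5
[0.02 0.41 0.11]
the job is handed in; nothing more can be done
None
```

I finished every step and handed the job in at about 44 s of the 210 s; `job_done()` gives no verdict. I swept the five flip levers over and laid all five dominoes in the box. Then I shut the lid, flipped the bail behind the keeper, and pressed the lever past center.

What the last checks showed:
- **Flip levers:** the heads sit 19–22 mm towards +x, with tops at 49–51 mm. That is about 0.9–1.0 rad against the 0.75 needed.
- **Dominoes:** all five were seen inside before the lid closed: three on the floor and two stacked on top. None were left on the table.
- **Lid:** its top is 58–59 mm above the table by depth, against 58 mm when shut.
- **Bail:** it first landed about 16 mm behind the keeper; 10–15 mm was expected, but this is within the allowed range. Pressing the lever drew it onto the keeper, and nothing is left standing on the lid behind it.
- **Latch lever:** it slopes down to -x at about 0.3, close to the 0.25 of its stop, so it lies flat.
- **Saucer, cup and dish:** I saw no movement of the saucer and cup from start to finish. I never drove near the dish, and the arm partly covers it in the last picture.
- **Robot:** it stands clear, with about 0.4 N on the tool.

- **Tool tilt:** the tool drifted up to about 6° off vertical during abrupt stops, and I corrected for this when placing.
- **Depth noise:** depth readings are good to only about 2 mm, so the lever angles are estimates.
- **Disturbances:** I saw no knocked domino and no grip slip.

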